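# Fit the flush handle on the under-sink water filter and hold it down

### The job

Pull the upper of the two grey drawers out to its stop and leave it out, take the four-armed valve handle from it, turn the handle so that its cross-shaped bore meshes with the splined stem on top of the water filter, and slide it fully home. Then push the handle with the stem all the way down against the stem's spring and finish like that, still gripping the handle and pressing. Do not shift or knock over the things standing and lying around on the cupboard floor.

Things in the scene. Friction and masses are not known exactly. Their poses are not given: they have to be found in the camera images.
- upper_drawer (a joint): how far the upper drawer is out, m: 0 shut, 0.17 at its stop. Starts 0 to 20 mm ajar. Friction about 1.5 N, stays where it is left. 244 wide inside, inner floor 114 above the cupboard floor, side walls end at 176, front panel (6 thick) at 198
- upper_drawer_pull (a point): centre of the upper drawer's pull bar: 10 thick (x) x 12 high x 100 long (y), level, 176 above the floor, 45 in front of the drawer's front (40 gap), a leg 8 wide at either end. Moves with the drawer, which slides out along the point's -x. The fixed tiers are 300 deep, 270 wide, 208 high; their front is 51 in +x from the bar when shut. Axes: those of the tiers
- handle_mid (a point): centre of the loose black four-armed valve handle, 28 above its underside, 0.12 kg, upright, bore down, on the drawer floor, axes within 0.5 rad of the tiers'. Square hub 36 x 36, 56 high, faces square to x, y; four arms 12 wide, 14 high at the hub's foot along +-x, +-y to 36 from the axis: grip the hub above them. Blind bore below: cross of slots along x and y, each 27 x 11, 30 deep
- round_knob: another black knob in the same drawer, round and without arms, 42 in diameter, 38 high, on the other side of the drawer; not wanted. Origin: centre of its underside
- filter: fixed water filter on the cupboard floor, round housing 120 across and 98 high with a brass port and a pipe at either side (to 90 from the axis along its +-y). Origin: centre of its underside
- stem_seat (a point): centre of the collar's top face (40 across) on the brass flush stem, upright on the filter; 114 above the floor unpressed. The handle's underside rests on it when home. Splines rise 20 from it: cross of two bars along its x and y, each 24 x 8; above, a tapered nose 8 high, 8 to 4 across. The stem does not turn; the handle fits in any quarter turn (play 1.5 a side)
- stem (a joint): how far the flush stem is pressed down, m: 0 up, 0.010 at its lower stop. Sprung: about 4 N to start, 9 N at the stop; it springs back up when let go
- canister: bystander: stainless steel canister with a swing lid, 108 across, 180 high, loose. Origin: centre of its underside
- vinegar: bystander: green glass bottle, 68 across, 235 high, loose. Origin: centre of its underside
- scrub_brush: bystander: yellow scrub brush, 205 long (115 back, 90 ahead of its origin along x), 56 wide, 40 high, lying on the floor, loose. Origin: on its underside
- detergent: bystander: white plastic bottle, 62 across, 200 high, loose. Origin: centre of its underside
- jar: bystander: glass jar with a steel cap, 76 across, 100 high, loose. Origin: centre of its underside
There are look-alikes about, which are no part of the job. Leave any orange or purple look-alike of the filter alone.

How it is judged:
By the outcome, as a careful person would: the job done as asked, in the order asked, and still so for the second after the job is handed in, while the arm keeps its last pose, push and grip.
It also fails if it takes over 54 s, if anything falls off the work surface, if the arm or the gripper's body presses on something with over 40 N, if the wrist force passes 120 N, or if a joint passes its speed limit or range.

### The arm

A 6-joint arm with a two-finger parallel gripper is mounted at the origin on the work surface. World frame = base frame: x ahead of the robot, y to its left, z up, the work surface at z = 0. Lengths are in m, angles in rad, forces in N, time in s.
With the tool pointing down it reaches from about 0.35 to 0.975 m from the base axis. Payload 4.9 kg.
Tool frame: the origin (TCP) lies midway between the tips of the shut fingers; the grasp point (between the pads) lies 19 mm behind it (manip.grip_point_offset is the distance from the TCP to the grasp point, in m); z points along the fingers, y is the direction in which the jaws open and shut (so a half turn about z gives the same grasp; the last joint's range is limited). The gripper opens to 85 mm and grips with 20 to 120 N. Pads are 22 mm wide; open, the fingers measure 114 mm over their backs; the gripper's body (76 mm by 85 mm) begins 54 mm behind the grasp point. The pads swing forward as they close: fully open they stand 13 mm farther back than shut.
Start: joints at [-1.279, 0.053, 1.613, -0, 1.476, -0.119], TCP at [0.25, -0.573, 0.207] pointing down, gripper open.
Joint ranges: [-3.01, 3.01], [-1.01, 2.22], [0.06, 2.58], [-1.02, 4.17], [0.09, 2.62], [-3.14, 3.14]. Speed limits (rad/s): [2.57, 2.57, 3.14, 3.14, 3.14, 3.14].

### API

Orientations are given as a unit quaternion [w, x, y, z].
In Python, from plant import manip gives the robot as it stands. The module is installed in compiled form; this text tells all that it offers.
- The arm moves only by the tool send_rows, never from a script. Its argument "steps" is a list of rows, each a list of 6 numbers: the shift along the tool's x, y, z in m, then the turn, a rotation vector about the tool's x, y, z in degrees. In form: [[dx, dy, dz, wx, wy, wz], ...]. A call has 1 to 8 rows; each row shifts and turns the commanded pose from where the row before left it, along the tool's axes as they then stand; what a row does not reach is not made up. A row lasts 1/8 s, in which the tool goes at most 62.5 mm and 10.7 degrees, less where a joint would pass 70% of its speed; a pose out of reach is approached as far as the arm can. A call is refused whole if a number of a shift passes 0.0625 or a number of a turn 10.7, either way. A call with a gripper value outside its range is refused whole. "grip" is the opening, from 0 (shut) to 1 (fully open), set as the call begins (left out, the last holds). The fingers move at their own pace and stop on an object; the grip force is fixed at half the most. Time passes only in rows, so rows that do not move let the fingers close. It gives the time, the measured TCP pose, the force and the opening at its end, in the units of the state.
- manip.state(): the state, without advancing time (a new reading comes with each control period).
- manip.grab_frame(name): name is "scene" or "top" or "wrist"; returns the picture (480x640x3 uint8, blue, green, red); there is no depth.
- manip.get_calibration(name): a dict with "K" (3x3 intrinsics, pixels), "distortion" ([k1, k2, p1, p2, k3] as OpenCV has them; the pictures are not rectified), "R" (3x3) and "t" (3): a world point X has camera coordinates R X + t. Camera axes: x right, y down, z forward; pixel columns grow to the right and rows downward; lengths in m; the calibration is good to about 2 mm. A picture is of the moment at which its call begins: read the wrist's pose just before it. get_calibration takes no time and is no camera call; for the wrist camera it gives the pose at the moment of the call.
- manip.job_done(): hands the job in, once; it reports no verdict.
The state is a dict: "time": time; "joint_pos": joint angles; "joint_vel": joint speeds; "joint_efforts": joint torques, N m; "tool_pos": TCP position; "tool_rot": TCP orientation; "contact_force": force on the tool from outside, world axes, zero at the start; "ft_torque": the same for the moment, N m; "gripper_width": opening from 0.0 (shut) to 1.0 (fully open).
Only numpy, scipy, OpenCV 4.12 (cv2) and the standard library are available. Lean on these libraries where they do the work, as an engineer would, in place of code of your own. Each camera call takes 0.05 s, during which the arm holds its last target.

## Working session

There is one attempt and no reset: what is moved stays moved. The work goes in short steps, Python scripts to look and compute and a tool call to move; the robot and the scene stay as the last step left them, time stands still between calls to the robot, and variables do not carry over. Pictures are saved under pics/ and viewed, and the job is handed in when it is done.

Besides the shell and the picture viewer there is one more tool, called after "Call:" in YAML: its name, and indented under it one key for each argument. send_rows: Moves the arm, as the interface text tells. Its arguments: {"type":"object","properties":{"steps":{"type":"array"},"grip":{"type":"number"}},"required":["steps"]}

```bash
mkdir -p pics; python3 - <<'E'
from plant import manip
import cv2
print(manip.state(), manip.grip_point_offset)
for n in ["scene","top","wrist"]:
    c=manip.get_calibration(n); print(n,c)
    cv2.imwrite(f"pics/{n}0.png",manip.grab_frame(n))
E
```

```text
{'time': 0.0, 'joint_pos': array([-1.27899706e+00,  5.33297454e-02,  1.61426607e+00,  3.07179328e-05,
        1.47599814e+00, -1.18973353e-01]), 'joint_vel': array([ 0.00069405, -0.00029182, -0.00022936,  0.00018547,  0.000183  ,
        0.00143102]), 'joint_efforts': array([-3.83796180e-05, -3.93683195e+01, -3.70177531e+01,  5.71573295e-06,
        7.21707882e-03, -2.26603436e-05]), 'tool_pos': array([ 0.24940742, -0.57236333,  0.20589656]), 'tool_rot': array([-9.98236913e-04,  9.78982081e-01,  2.03943824e-01, -7.11301522e-05]), 'contact_force': array([0.70132333, 0.89612081, 0.45880004]), 'ft_torque': array([ 0.04378257,  0.01472747, -0.03789468]), 'gripper_width': 1.0050547114452364} 0.0187
scene {'K': array([[479.45824716,   0.        , 320.28697372],
       [  0.        , 479.45824716, 238.13494426],
       [  0.        ,   0.        ,   1.        ]]), 'distortion': array([-0.03642907,  0.        ,  0.        ,  0.        ,  0.        ]), 'R': array([[-0.36222152,  0.93207997, -0.00474293],
       [ 0.72164442,  0.27721498, -0.63433523],
       [-0.58993635, -0.23319258, -0.7730
[... 326 characters left out ...]
04, -9.99753970e-01,  2.21755635e-02],
       [-9.98449925e-01, -7.41790959e-04, -5.56524607e-02],
       [ 5.56552182e-02, -2.21686420e-02, -9.98203911e-01]]), 't': array([0.04641125, 0.49449761, 1.23176919])}
wrist {'K': array([[335.76224332,   0.        , 320.33855932],
       [  0.        , 335.76224332, 236.75808177],
       [  0.        ,   0.        ,   1.        ]]), 'distortion': array([-0.0305986,  0.       ,  0.       ,  0.       ,  0.       ]), 'R': array([[ 3.99831725e-01, -9.16588429e-01, -4.92558145e-04],
       [-8.74209683e-01, -3.81506786e-01,  3.00349800e-01],
       [-2.75485066e-01, -1.19658780e-01, -9.53828997e-01]]), 't': array([-0.62451973, -0.03848283,  0.37927163])}
```

View pics/scene0.png

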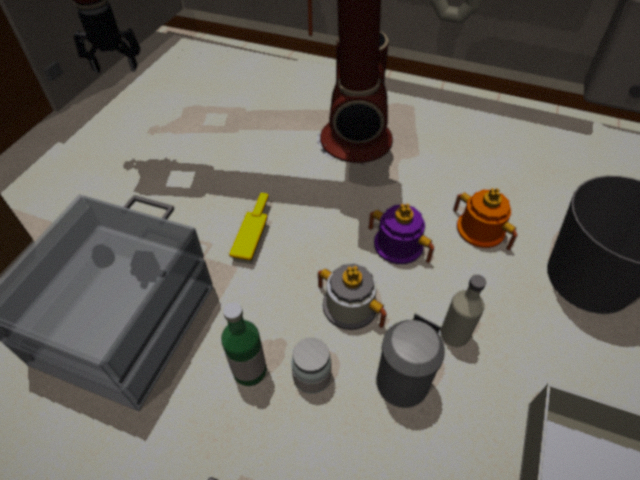

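View pics/top0.png

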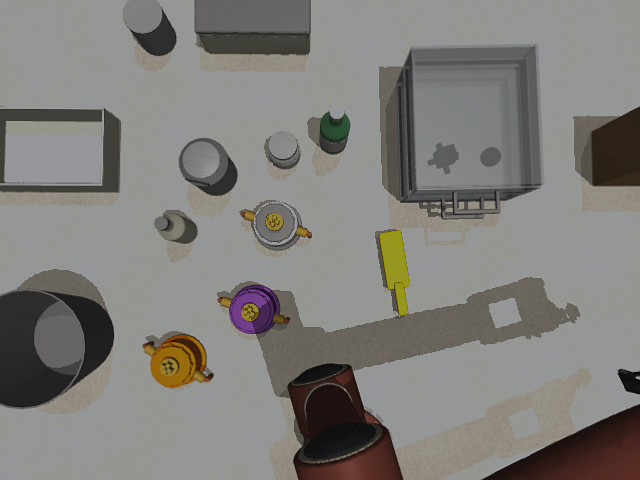

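View pics/wrist0.png

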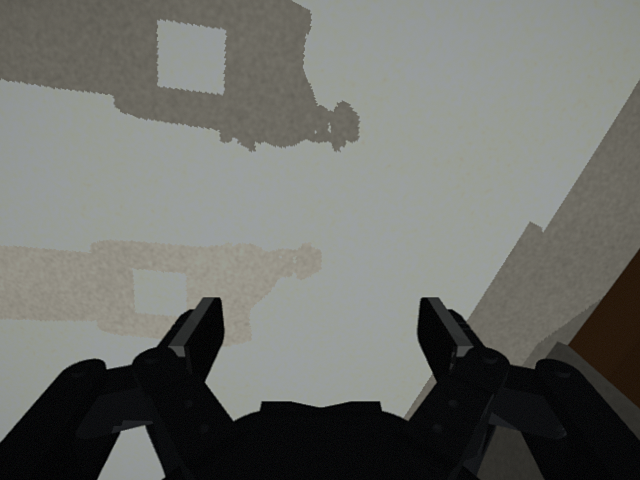

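```bash
cat > h.py <<'E'
from plant import manip
import cv2, numpy as np
from scipy.spatial.transform import Rotation as Ro
def proj(c,X):
    r,_=cv2.Rodrigues(c["R"]); return cv2.projectPoints(np.atleast_2d(np.float64(X)),r,c["t"],c["K"],c["distortion"])[0].reshape(-1,2)
def ray(c,uv):
    p=cv2.undistortPoints(np.float64(uv).reshape(-1,1,2),c["K"],c["distortion"]).reshape(-1,2)
    d=np.c_[p,np.ones(len(p))]@c["R"]; o=-c["R"].T@c["t"]; return o,d
def onz(c,uv,z):
    o,d=ray(c,uv); return o+d*((z-o[2])/d[:,2])[:,None]
def zoom(name,img,x0,y0,x1,y1,s):
    cv2.imwrite(name,cv2.resize(np.clip(img[y0:y1,x0:x1].astype(float)*1.4,0,255).astype(np.uint8),None,fx=s,fy=s,interpolation=cv2.INTER_CUBIC))
E
python3 - <<'E'
from h import *
t=cv2.imread("pics/top0.png"); s=cv2.imread("pics/scene0.png")
zoom("pics/tz.png",t,380,30,560,230,3); zoom("pics/tf.png",t,220,180,330,260,6); zoom("pics/sz.png",s,0,180,220,420,2.5)
E
```

```text
(no output)
```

View pics/tz.png

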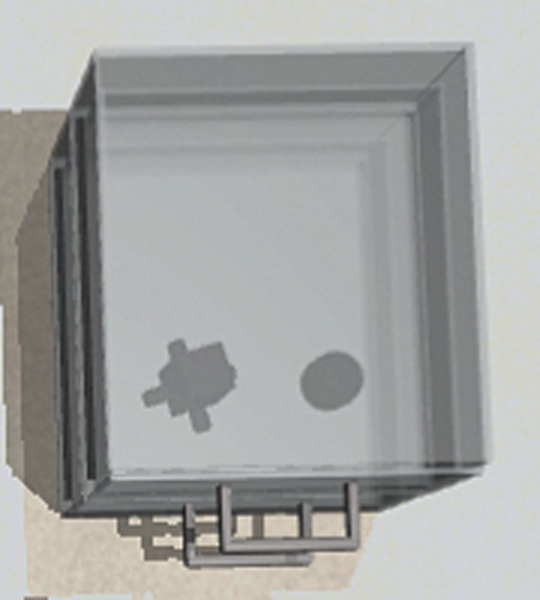

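View pics/tf.png

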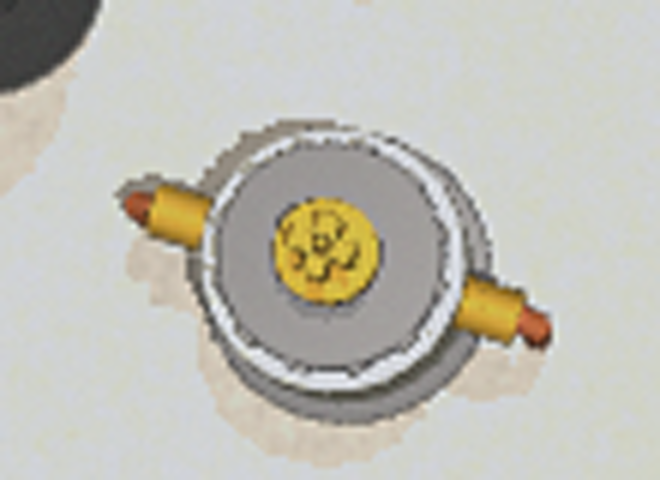

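View pics/sz.png

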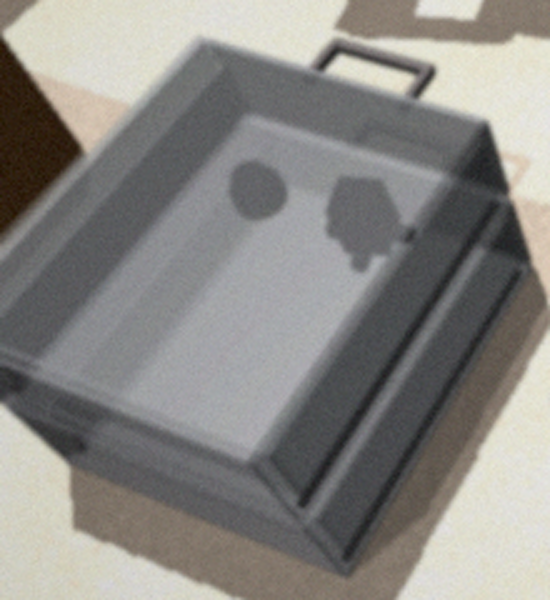

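```bash
python3 - <<'E'
from h import *
t=cv2.imread("pics/top0.png")
zoom("pics/bar.png",t,436,185,510,225,10)
c=manip.get_calibration("top")
for n,uv,z in [("barL",(454,212.5),.182),("barR",(499,211.5),.182),("handle",(445,156),.135),("filter collar",(274,221.5),.114),("portL",(243,214.5),.09),("portR",(308,234.5),.09)]:
    print(n,onz(c,[uv],z).round(4))
E
```

```text
barL [[ 0.558 -0.223  0.182]]
barR [[ 0.5603 -0.3198  0.182 ]]
handle [[ 0.6914 -0.2174  0.135 ]]
filter collar [[0.5451 0.1672 0.114 ]]
portL [[0.5637 0.2404 0.09  ]]
portR [[0.5177 0.0907 0.09  ]]
```

View pics/bar.png

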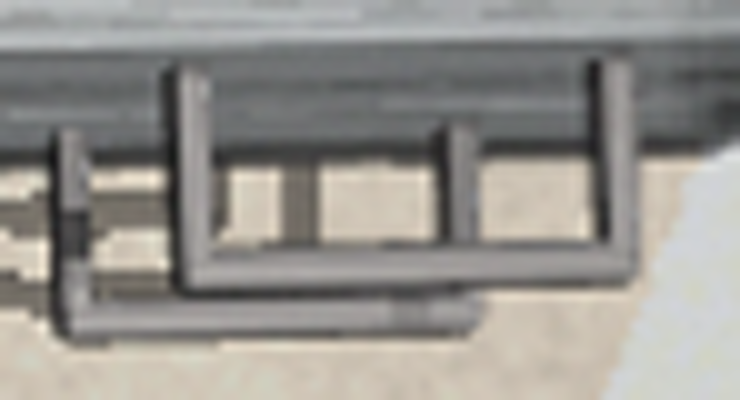

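```bash
python3 - <<'E'
from h import *
t=cv2.imread("pics/top0.png")
zoom("pics/c1.png",t,398,30,438,60,8);zoom("pics/c2.png",t,520,30,560,60,8);zoom("pics/c3.png",t,398,170,438,200,8);zoom("pics/c4.png",t,520,170,560,200,8)
a=[cv2.imread(f"pics/c{i}.png") for i in (1,2,3,4)]
cv2.imwrite("pics/cc.png",np.vstack([np.hstack(a[:2]),np.hstack(a[2:])]))
E
```

```text
(no output)
```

View pics/cc.png

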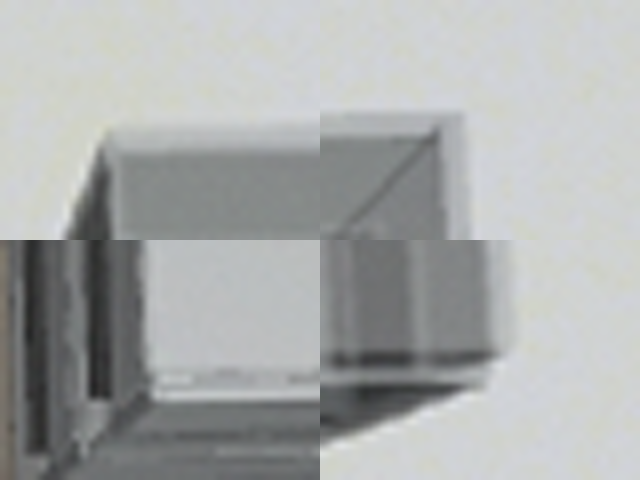

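```bash
python3 - <<'E'
from h import *
c=manip.get_calibration("top")
P={}
for n,uv,z in [("BL",(411.1,45.8),.208),("BR",(537.7,43.6),.208),("FR",(543.6,184),.208),("dfR",(540.9,185.8),.198),("dfL",(416.3,188.5),.198),("barL",(453.9,210.6),.182),("barR",(499.1,210.1),.182)]:
    P[n]=onz(c,[uv],z)[0]; print(n,P[n].round(4))
def a(u,v,off): d=P[v]-P[u]; return np.degrees(np.arctan2(d[1],d[0]))-off, np.linalg.norm(d)
print(a("BL","BR",-90),a("FR","BR",0),a("dfL","dfR",-90),a("barL","barR",-90))
# scene check of bar
s=manip.get_calibration("scene"); print(proj(s,[P["barL"],P["barR"],P["BL"],P["BR"],P["dfL"]]).round(1))
E
```

```text
BL [ 0.9098 -0.1289  0.208 ]
BR [ 0.9161 -0.399   0.208 ]
FR [ 0.6152 -0.4053  0.208 ]
dfR [ 0.6132 -0.4041  0.198 ]
dfL [ 0.6068 -0.1393  0.198 ]
barL [ 0.5621 -0.2228  0.182 ]
barR [ 0.5633 -0.3201  0.182 ]
(np.float64(1.347899086425187), np.float64(0.2701135545919904)) (np.float64(1.2049567730059918), np.float64(0.3009871491234371)) (np.float64(1.3711750559650255), np.float64(0.26482426826238376)) (np.float64(0.7281103216663638), np.float64(0.09726041906292565))
[[171.4 205.2]
 [132.1 193.7]
 [ 98.5 361.1]
 [-31.6 309.6]
 [193.6 226.4]]
```

Call:
send_rows:
  steps:
    - [0,0,-0.01,0,0,-9.7]
    - [0,0,-0.01,0,0,-9.7]
    - [0,0,-0.01,0,0,-9.7]
    - [0,0,-0.01,0,0,-9.7]
    - [0,0,-0.01,0,0,-9.7]
    - [0,0,-0.01,0,0,-9.7]
    - [0,0,-0.01,0,0,-9.6]
    - [0,0,0,0,0,0]
  grip: 0.5

```text
time: 1.15
tool_pos: [0.2497, -0.5733, 0.2778]
tool_rot: [0.001, 0.7, 0.715, -0.0]
contact_force: [0.3, -0.2, -0.4]
gripper_width: 0.502
```

```bash
cat >> h.py <<'E'
def Rt(s): w,x,y,z=s["tool_rot"]; return Ro.from_quat([x,y,z,w]).as_matrix()
def plan(target,yawdeg=None):
    s=manip.state(); R=Rt(s); d=R.T@(np.array(target)-s["tool_pos"])
    yaw=np.degrees(np.arctan2(R[1,0],R[0,0]))
    print("t",s["time"],"pos",s["tool_pos"].round(4),"yaw(tool x)",round(yaw,2),"tilt zdir",R[:,2].round(4),"F",s["contact_force"].round(1),"w",round(s["gripper_width"],3),"q",s["joint_pos"].round(2))
    print("shift in tool axes",d.round(4), "turn wz",None if yawdeg is None else round(-(yawdeg-yaw),2))
E
python3 -c "
from h import *
plan([0.5625,-0.2715,0.276],91.3)"
```

```text
t 1.15 pos [ 0.2497 -0.5733  0.2778] yaw(tool x) 91.22 tilt zdir [ 4.0e-04 -1.3e-03 -1.0e+00] F [ 0.3 -0.2 -0.4] w 0.502 q [-1.28  0.02  1.53  0.    1.59 -1.3 ]
shift in tool axes [0.2951 0.3192 0.0015] turn wz -0.08
```

Call:
send_rows:
  steps:
    - [0.037,0.04,0,0,0,0]
    - [0.037,0.04,0,0,0,0]
    - [0.037,0.04,0,0,0,0]
    - [0.037,0.04,0,0,0,0]
    - [0.037,0.04,0,0,0,0]
    - [0.037,0.04,0,0,0,0]
    - [0.037,0.04,0,0,0,0]
    - [0.036,0.039,0,0,0,0]

```text
time: 2.15
tool_pos: [0.5625, -0.269, 0.2761]
tool_rot: [-0.0, 0.7, 0.714, -0.0]
contact_force: [1.1, 0.4, -0.2]
gripper_width: 0.498
```

Call:
send_rows:
  steps:
    - [0,0,0,0,0,0]
    - [0,0,0,0,0,0]

```text
time: 2.4
tool_pos: [0.5612, -0.2706, 0.2763]
tool_rot: [-0.001, 0.699, 0.715, -0.0]
contact_force: [1.0, -0.0, -0.2]
gripper_width: 0.495
```

```bash
python3 -c "
from h import *
plan([0.5625,-0.2715,0.157],91.3)
cv2.imwrite('pics/w1.png',manip.grab_frame('wrist'))"
```

```text
t 2.4 pos [ 0.5612 -0.2706  0.2763] yaw(tool x) 91.26 tilt zdir [-1.4e-03  3.0e-04 -1.0e+00] F [ 1.  -0.  -0.2] w 0.495 q [-0.57  0.02  1.53 -0.    1.59 -0.59]
shift in tool axes [-0.001   0.0014  0.1193] turn wz -0.04
```

View pics/w1.png

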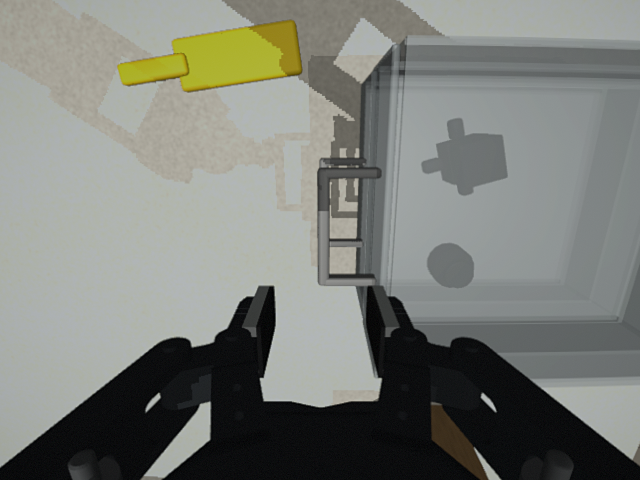

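Call:
send_rows:
  steps:
    - [0,0.001,0.03,0,0,0]
    - [0,0,0.03,0,0,0]
    - [0,0,0.03,0,0,0]
    - [0,0,0.029,0,0,0]
    - [0,0,0,0,0,0]

```text
time: 3.08
tool_pos: [0.5599, -0.2707, 0.1548]
tool_rot: [-0.003, 0.7, 0.714, -0.001]
contact_force: [-0.1, 0.2, 0.5]
gripper_width: 0.498
```

Call:
send_rows:
  steps:
    - [0,0,0,0,0,0]
    - [0,0,0,0,0,0]
    - [0,0,0,0,0,0]
    - [0,0,0,0,0,0]
  grip: 0

```text
time: 3.58
tool_pos: [0.5629, -0.2707, 0.1589]
tool_rot: [0.001, 0.699, 0.715, 0.0]
contact_force: [0.9, 0.1, -0.3]
gripper_width: -0.002
```

```bash
python3 -c "
from h import *
plan([0.5625,-0.2715,0.157],91.3)
cv2.imwrite('pics/w2.png',manip.grab_frame('wrist'))
zoom('pics/s2.png',manip.grab_frame('scene'),0,100,320,340,2.5)"
```

```text
t 3.575 pos [ 0.5629 -0.2707  0.1589] yaw(tool x) 91.34 tilt zdir [ 1.e-03 -6.e-04 -1.e+00] F [ 0.9  0.1 -0.3] w -0.002 q [-0.57  0.08  1.66  0.    1.39 -0.59]
shift in tool axes [-0.0008 -0.0004  0.0019] turn wz 0.04
```

View pics/w2.png

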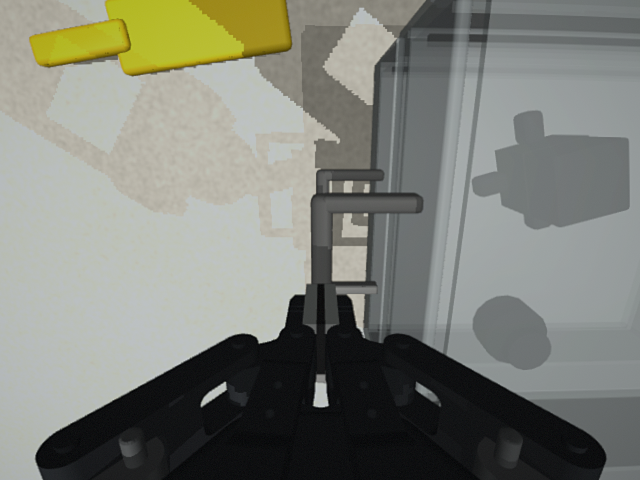

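View pics/s2.png

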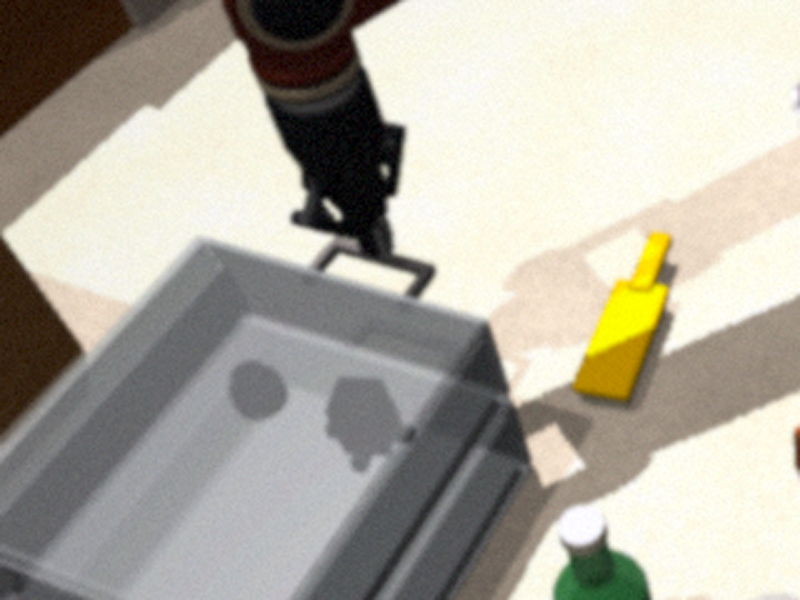

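Call:
send_rows:
  steps:
    - [0,-0.01,0,0,0,0]
    - [0,-0.01,0,0,0,0]
    - [0,-0.01,0,0,0,0]
    - [0,0,0,0,0,0]

```text
time: 4.18
tool_pos: [0.5318, -0.2714, 0.1581]
tool_rot: [-0.0, 0.699, 0.715, -0.0]
contact_force: [0.0, -0.2, 0.3]
gripper_width: 0.005
```

```bash
python3 -c "
from h import *
plan([0.3925,-0.2753,0.157],91.3)
cv2.imwrite('pics/w3.png',manip.grab_frame('wrist'))
zoom('pics/t3.png',manip.grab_frame('top'),380,30,640,250,3)"
```

```text
t 4.175 pos [ 0.5318 -0.2714  0.1581] yaw(tool x) 91.29 tilt zdir [-0. -0. -1.] F [ 0.  -0.2  0.3] w 0.005 q [-0.6   0.02  1.73 -0.    1.39 -0.62]
shift in tool axes [-0.0008 -0.1394  0.0011] turn wz -0.01
```

View pics/w3.png

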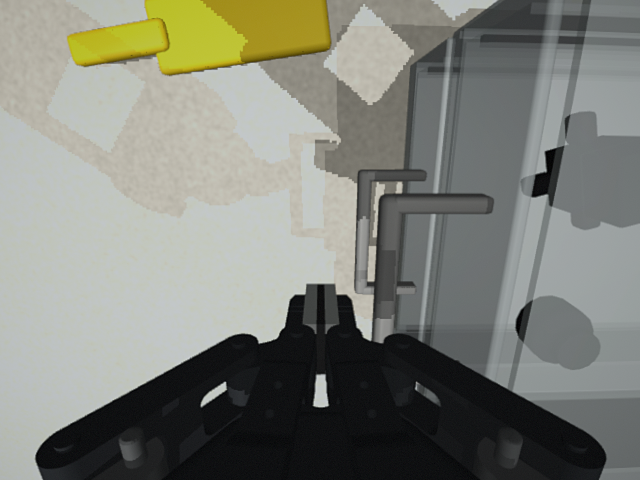

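View pics/t3.png

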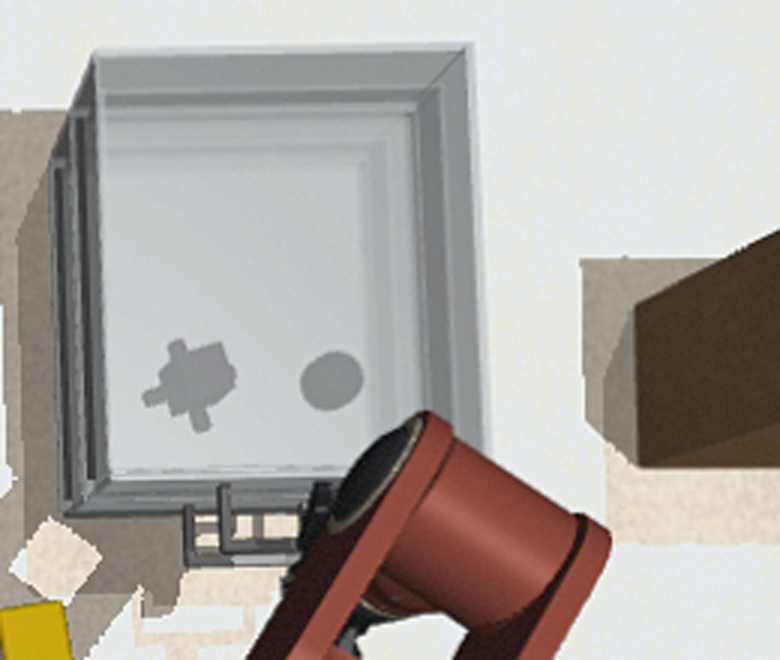

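```bash
python3 -c "
from h import *
c=manip.get_calibration('wrist'); s=manip.state()
R=Rt(s); p=s['tool_pos']
print('tcp',proj(c,[p]),'grasp',proj(c,[p-R[:,2]*.019]))
for z in (.14,.16,.176,.182,.19): print(z,proj(c,[[.5621,-.2228,z],[.5633,-.3201,z]]).round(1).tolist())
print(-c['R'].T@c['t'])
print(onz(c,[(385,204)],.182), onz(c,[(385,204)],.15))
"
```

```text
tcp [[319.03627189 279.29588347]] grasp [[318.91559227 295.65951593]]
0.14 [[374.5, 186.1], [365.3, 337.6]]
0.16 [[380.8, 192.5], [369.7, 357.6]]
0.176 [[386.9, 198.7], [373.8, 376.5]]
0.182 [[389.5, 201.4], [375.5, 384.4]]
0.19 [[393.4, 205.3], [378.0, 395.8]]
[ 0.53125363 -0.19422614  0.32527327]
[[ 0.56022176 -0.2239949   0.182     ]] [[ 0.56669177 -0.23064374  0.15      ]]
```

```bash
python3 -c "
from h import *
a=cv2.imread('pics/w2.png');b=cv2.imread('pics/w3.png')
zoom('pics/a.png',a,250,190,400,420,2.6);zoom('pics/b.png',b,250,190,400,420,2.6)
cv2.imwrite('pics/ab.png',np.hstack([cv2.imread('pics/a.png'),cv2.imread('pics/b.png')]))
"
```

```text
(no output)
```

View pics/ab.png

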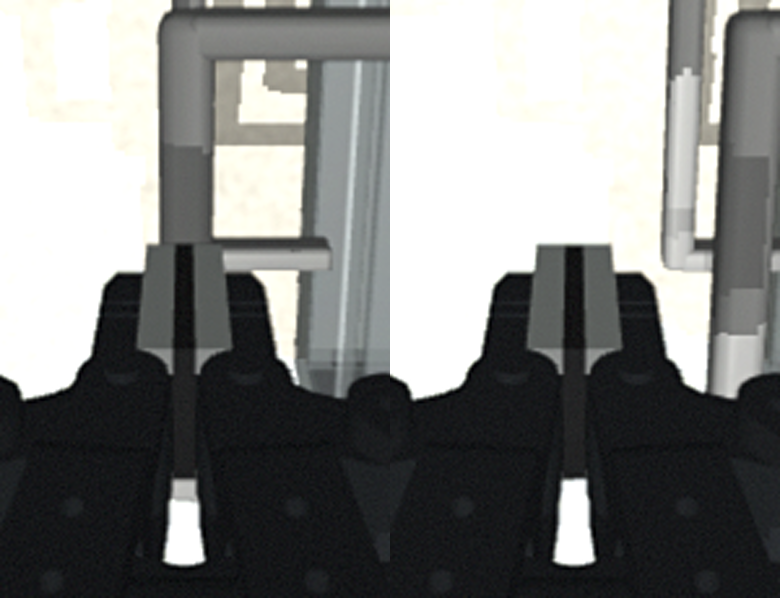

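```bash
python3 -c "
from h import *
c=manip.get_calibration('wrist'); t=manip.get_calibration('top')
def tri(a,ua,b,ub):
    o1,d1=ray(a,[ua]);o2,d2=ray(b,[ub]);A=np.c_[d1[0],-d2[0]];k=np.linalg.lstsq(A,o2-o1,rcond=None)[0]
    p,q=o1+d1[0]*k[0],o2+d2[0]*k[1];return ((p+q)/2).round(4),np.linalg.norm(p-q).round(4)
print(tri(c,(379.5,195),t,(453.9,213)))
print(tri(c,(379.5,195),manip.get_calibration('scene'),(173.2,207.5)))
for z in (.1,.12,.14,.15,.16,.17,.18): print(z,onz(t,[(453.9,213)],z).round(4),onz(c,[(379.5,195)],z).round(4))
"
```

```text
(array([ 0.5538, -0.2163,  0.2043]), np.float64(0.0009))
(array([ 0.5595, -0.2222,  0.1726]), np.float64(0.001))
0.1 [[ 0.567  -0.2454  0.1   ]] [[ 0.5726 -0.2349  0.1   ]]
0.12 [[ 0.5645 -0.2399  0.12  ]] [[ 0.5689 -0.2313  0.12  ]]
0.14 [[ 0.5621 -0.2344  0.14  ]] [[ 0.5652 -0.2277  0.14  ]]
0.15 [[ 0.5608 -0.2316  0.15  ]] [[ 0.5634 -0.2259  0.15  ]]
0.16 [[ 0.5596 -0.2288  0.16  ]] [[ 0.5616 -0.2241  0.16  ]]
0.17 [[ 0.5584 -0.2261  0.17  ]] [[ 0.5597 -0.2223  0.17  ]]
0.18 [[ 0.5572 -0.2233  0.18  ]] [[ 0.5579 -0.2205  0.18  ]]
```

```bash
python3 -c "
from h import *
s=manip.state();p=s['tool_pos'];R=Rt(s)
im=manip.grab_frame('scene');c=manip.get_calibration('scene')
P=proj(c,[p,p-R[:,2]*.019,p-R[:,2]*.05]);print(P)
for q in P: cv2.circle(im,tuple(int(v) for v in q),1,(0,0,255),-1)
for z in (.17,.182): 
  for q in proj(c,[[.5621,-.2228,z],[.5633,-.3201,z]]): cv2.circle(im,tuple(int(v) for v in q),1,(0,255,0),-1)
zoom('pics/s3.png',im,90,130,230,250,5)
im=manip.grab_frame('top');c=manip.get_calibration('top')
for q in proj(c,[p,p-R[:,2]*.05]): cv2.circle(im,tuple(int(v) for v in q),1,(0,0,255),-1)
zoom('pics/t4.png',im,430,160,570,260,5)
"
```

```text
[[162.4194381  197.60500939]
 [160.14258558 191.39505212]
 [156.29123564 180.87809498]]
```

View pics/s3.png

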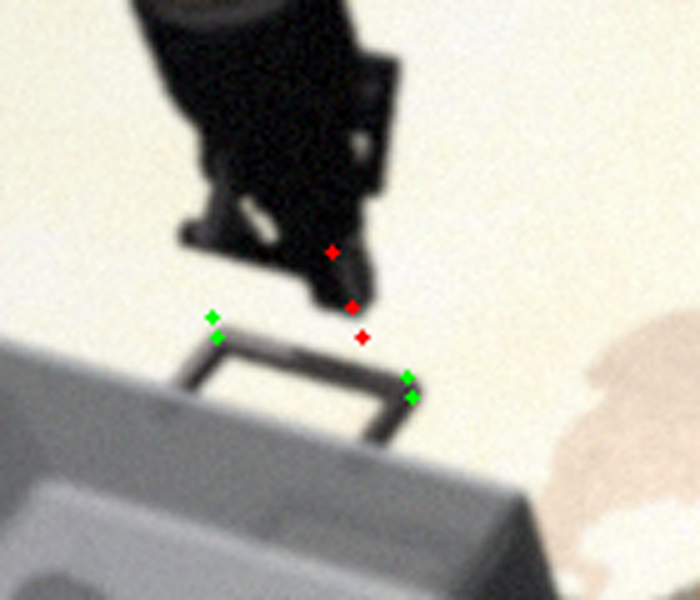

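View pics/t4.png

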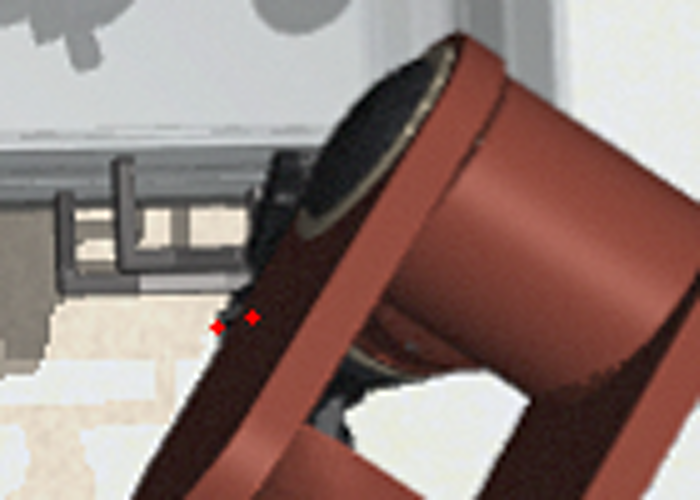

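```bash
cat >> h.py <<'E'
def rel():
    c=manip.get_calibration("wrist"); s=manip.state(); R=Rt(s)
    return c["R"]@R, c["R"]@s["tool_pos"]+c["t"]   # tool->cam
def camat(pos,quat,RT=None):
    A,b=RT or rel(); w,x,y,z=quat; R=Ro.from_quat([x,y,z,w]).as_matrix()
    c=dict(manip.get_calibration("wrist")); c["R"]=A@R.T; c["t"]=b-c["R"]@np.array(pos); return c
E
python3 -c "
from h import *
A,b=rel();print(A.round(4),b.round(4), 'cam in tool',(-A.T@b).round(4))
c=camat([0.5612,-0.2706,0.2763],[-.001,.699,.715,0])
for n,p in dict(barLtopfront=[.557,-.2228,.182],barRtopfront=[.5583,-.3228,.182],BL=[.9098,-.1289,.208],FL=[.610,-.136,.208],dfL=[.6068,-.1393,.198],BR=[.9161,-.399,.208]).items(): print(n,proj(c,[p]).round(1), proj(camat([0.5612,-0.2706,0.2963],[-.001,.699,.715,0]),[p]).round(1))
zoom('pics/w1z.png',cv2.imread('pics/w1.png'),300,20,460,300,2.1)
zoom('pics/w1y.png',cv2.imread('pics/w1.png'),310,150,410,300,4)
"
```

```text
[[ 5.000e-04  1.000e+00 -5.000e-04]
 [-9.534e-01  4.000e-04 -3.018e-01]
 [-3.018e-01  7.000e-04  9.534e-01]] [-0.0007  0.0232  0.1825] cam in tool [ 0.0771  0.0006 -0.167 ]
barLtopfront [[315.5 170.7]] [[315.9 168. ]]
barRtopfront [[314.8 288.6]] [[315.2 278.9]]
BL [[833.   54.7]] [[797.7  59.1]]
FL [[402.2  37.7]] [[395.5  45.5]]
dfL [[393.4  47.1]] [[387.6  53.8]]
BR [[708.  383.6]] [[686.6 369.2]]
```

View pics/w1y.png

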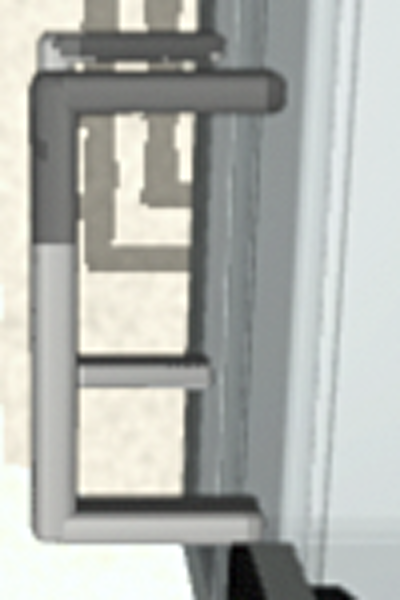

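View pics/w1z.png

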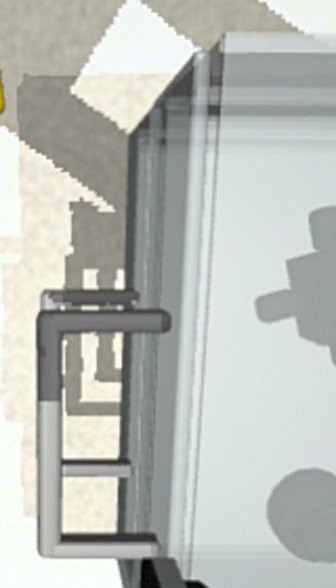

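Call:
send_rows:
  steps:
    - [0,0,-0.04,0,0,0]
    - [0,0,-0.04,0,0,0]
    - [0,0.015,0,0,0,0]
    - [0,0.015,0,0,0,0]
    - [0,0,0.04,0,0,0]
    - [0,0,0.04,0,0,0]
    - [0,0,0.018,0,0,0]
    - [0,0,0,0,0,0]
  grip: 0.5

```text
time: 5.38
tool_pos: [0.5616, -0.2697, 0.1374]
tool_rot: [-0.002, 0.699, 0.715, -0.001]
contact_force: [0.1, 0.4, -0.0]
gripper_width: 0.498
```

Call:
send_rows:
  steps:
    - [0,0,0,0,0,0]
    - [0,0,0,0,0,0]
    - [0,0,0,0,0,0]
    - [0,0,0,0,0,0]
  grip: 0

```text
time: 5.88
tool_pos: [0.5638, -0.2713, 0.1426]
tool_rot: [0.002, 0.699, 0.715, 0.0]
contact_force: [-0.8, 0.6, 7.1]
gripper_width: 0.094
```

```bash
python3 -c "
from h import *
plan([0.3925,-0.2753,0.140],91.3)
zoom('pics/a5.png',manip.grab_frame('wrist'),200,150,440,450,2)
zoom('pics/b5.png',manip.grab_frame('scene'),90,130,230,250,4)"
```

```text
t 5.875 pos [ 0.5638 -0.2713  0.1426] yaw(tool x) 91.34 tilt zdir [ 0.0034 -0.0021 -1.    ] F [-0.8  0.6  7.1] w 0.094 q [-0.57  0.1   1.67  0.    1.36 -0.59]
shift in tool axes [ 0.     -0.1714  0.002 ] turn wz 0.04
```

View pics/a5.png

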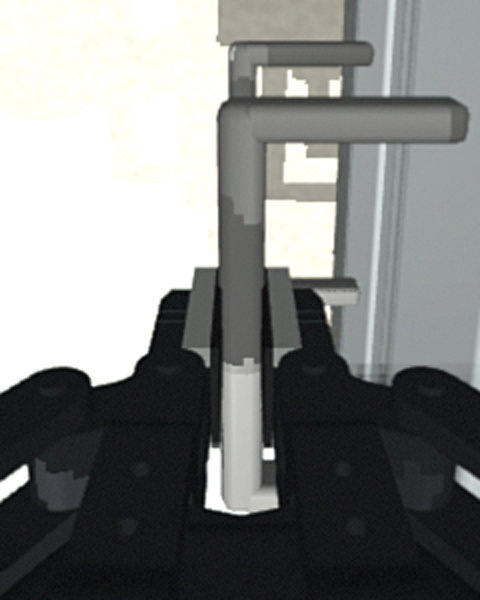

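View pics/b5.png

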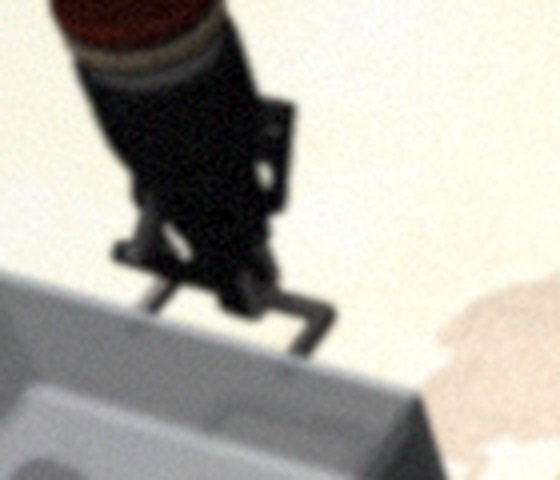

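Call:
send_rows:
  steps:
    - [0,-0.01,0,0,0,0]
    - [0,-0.025,0,0,0,0]
    - [0,-0.03,0,0,0,0]
    - [0,-0.03,0,0,0,0]
    - [0,-0.03,0,0,0,0]
    - [0,-0.025,0,0,0,0]
    - [0,-0.01,0,0,0,0]
    - [0,0,0,0,0,0]

```text
time: 6.98
tool_pos: [0.4026, -0.2752, 0.1426]
tool_rot: [0.002, 0.699, 0.715, -0.0]
contact_force: [-1.6, 0.4, 8.9]
gripper_width: 0.097
```

Call:
send_rows:
  steps:
    - [0,-0.004,0,0,0,0]
    - [0,-0.003,0,0,0,0]
    - [0,-0.002,0,0,0,0]
    - [0,0,0,0,0,0]

```text
time: 7.48
tool_pos: [0.3946, -0.2754, 0.1426]
tool_rot: [0.002, 0.699, 0.715, 0.0]
contact_force: [0.9, 2.1, 9.3]
gripper_width: 0.093
```

```bash
python3 -c "
from h import *
plan([0.3925,-0.2753,0.140],91.3)
zoom('pics/a6.png',manip.grab_frame('top'),380,30,580,330,2)"
```

```text
t 7.475 pos [ 0.3946 -0.2754  0.1426] yaw(tool x) 91.33 tilt zdir [ 0.0034 -0.0026 -1.    ] F [0.9 2.1 9.3] w 0.093 q [-0.76 -0.26  2.01  0.    1.39 -0.79]
shift in tool axes [ 0.0001 -0.0021  0.0026] turn wz 0.03
```

View pics/a6.png

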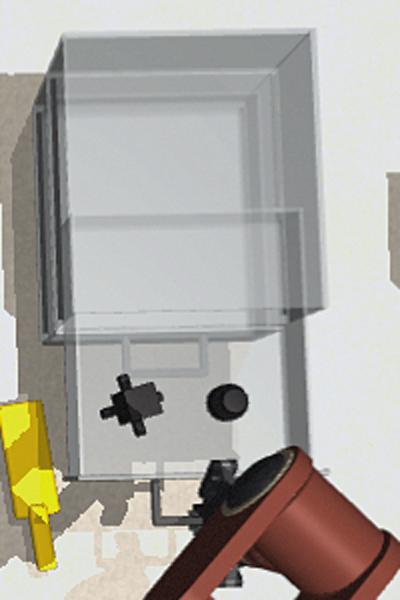

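Call:
send_rows:
  steps:
    - [0,-0.002,0,0,0,0]
    - [0,-0.002,0,0,0,0]
    - [0,0,0,0,0,0]

```text
time: 7.9
tool_pos: [0.3947, -0.2754, 0.1426]
tool_rot: [0.006, 0.699, 0.715, 0.004]
contact_force: [16.9, -0.4, -0.9]
gripper_width: 0.096
```

Call:
send_rows:
  steps:
    - [0,-0.002,0,0,0,0]
    - [0,-0.002,0,0,0,0]
    - [0,0,0,0,0,0]

```text
time: 8.28
tool_pos: [0.3949, -0.2754, 0.1426]
tool_rot: [0.011, 0.699, 0.715, 0.007]
contact_force: [34.4, -1.4, -7.5]
gripper_width: 0.098
```

Call:
send_rows:
  steps:
    - [0,0.005,0,0,0,0]
    - [0,0.0025,0,0,0,0]
    - [0,0,0,0,0,0]

```text
time: 8.65
tool_pos: [0.3946, -0.2754, 0.1426]
tool_rot: [0.002, 0.699, 0.715, 0.0]
contact_force: [1.2, 0.8, 8.8]
gripper_width: 0.1
```

Call:
send_rows:
  steps:
    - [0,0,0,0,0,0]
    - [0,0,0,0,0,0]
    - [0,0,0,0,0,0]
  grip: 0.5

```text
time: 9.02
tool_pos: [0.3926, -0.2742, 0.1394]
tool_rot: [-0.001, 0.699, 0.715, -0.0]
contact_force: [-0.6, -0.6, 0.1]
gripper_width: 0.5
```

Call:
send_rows:
  steps:
    - [0,0,-0.03,0,0,0]
    - [0,0,-0.05,0,0,0]
    - [0,0,-0.05,0,0,0]
    - [0,0,-0.05,0,0,0]
    - [0,0,-0.05,0,0,0]
    - [0,0,0,0,0,0]

```text
time: 9.78
tool_pos: [0.3942, -0.2757, 0.3755]
tool_rot: [0.004, 0.699, 0.715, 0.0]
contact_force: [0.2, -0.1, -0.0]
gripper_width: 0.501
```

```bash
python3 -c "
from h import *
plan([0.52,-0.2174,0.37],91.3)
s=manip.state();c=manip.get_calibration('wrist');im=manip.grab_frame('wrist');cv2.imwrite('pics/w7.png',im)
im=manip.grab_frame('top');cv2.imwrite('pics/t7.png',im);zoom('pics/t7z.png',im,400,160,560,300,5)
im=manip.grab_frame('scene');cv2.imwrite('pics/s7.png',im)
np.save('c7.npy',c,allow_pickle=True)"
```

```text
t 9.775 pos [ 0.3942 -0.2757  0.3755] yaw(tool x) 91.33 tilt zdir [ 0.0064 -0.0062 -1.    ] F [ 0.2 -0.1 -0. ] w 0.501 q [-0.77 -0.34  1.69 -0.    1.78 -0.79]
shift in tool axes [0.0554 0.1271 0.006 ] turn wz 0.03
```

View pics/w7.png

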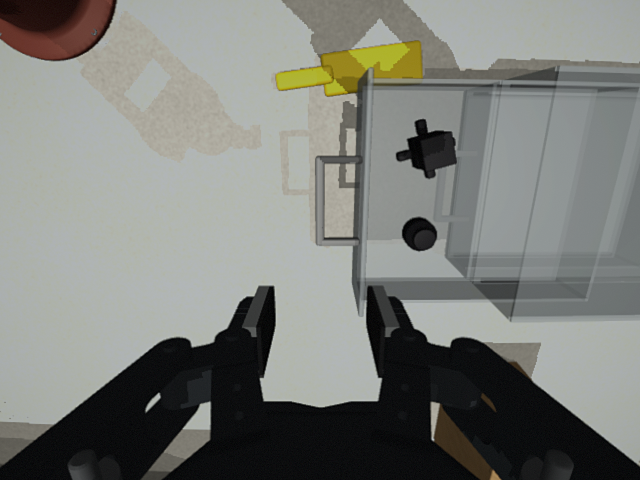

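View pics/t7z.png

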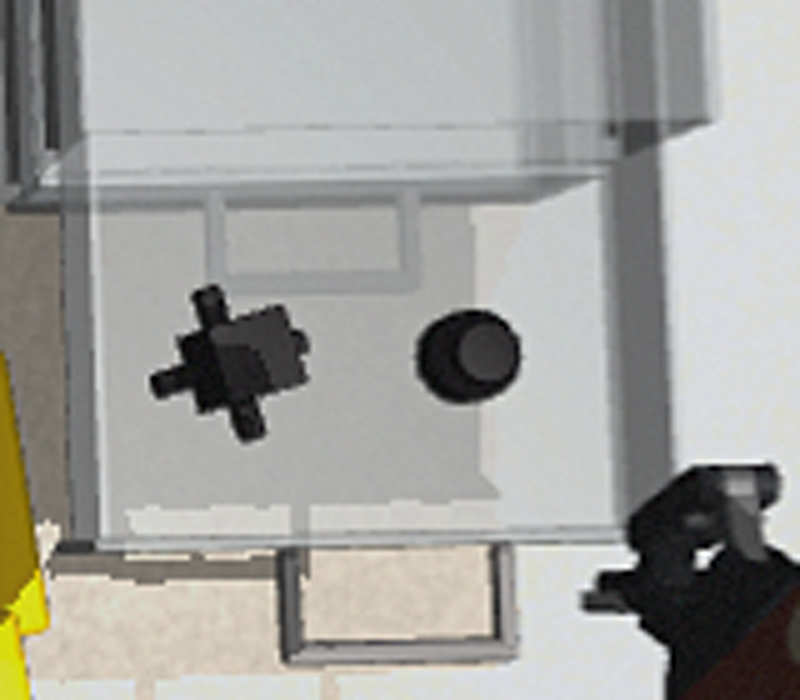

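```bash
python3 -c "
from h import *
t=manip.get_calibration('top'); f=lambda x,y:(400+(x+.5)/5-.5,160+(y+.5)/5-.5)
print('top face ctr',onz(t,[f(262,356)],.170))
q=onz(t,[f(207,293),f(250,435),f(158,382)],.121);print(q.round(4),(q[0]+q[1])/2,np.degrees(np.arctan2(*(q[0]-q[1])[[1,0]])))
"
```

```text
top face ctr [[ 0.51973199 -0.22139808  0.17      ]]
[[ 0.5525 -0.2102  0.121 ]
 [ 0.4883 -0.2288  0.121 ]
 [ 0.5122 -0.1875  0.121 ]] [ 0.520401   -0.21947992  0.121     ] 16.15595418008592
```

Call:
send_rows:
  steps:
    - [0,0,0,0,0,-7.4]
    - [0,0,0,0,0,-7.5]
    - [0.006,0.045,0.02,0,0,0]
    - [0.006,0.045,0.02,0,0,0]
    - [0.006,0.0465,0.02,0,0,0]
    - [0,0,0,0,0,0]
    - [0,0,0,0,0,0]
  grip: 0.8

```text
time: 10.8
tool_pos: [0.5184, -0.2189, 0.3086]
tool_rot: [-0.001, 0.6, 0.8, -0.0]
contact_force: [0.9, -0.8, -0.2]
gripper_width: 0.801
```

```bash
python3 -c "
from h import *
plan([0.520,-0.220,0.30],106.2)
c=manip.get_calibration('wrist');im=manip.grab_frame('wrist');cv2.imwrite('pics/w8.png',im)
zoom('pics/w8z.png',im,220,150,420,350,4)
np.save('c8.npy',c,allow_pickle=True)"
```

```text
t 10.8 pos [ 0.5184 -0.2189  0.3086] yaw(tool x) 106.24 tilt zdir [-0.0027  0.0011 -1.    ] F [ 0.9 -0.8 -0.2] w 0.801 q [-0.53 -0.13  1.63 -0.    1.65 -0.82]
shift in tool axes [-0.0015  0.0012  0.0086] turn wz 0.04
```

View pics/w8.png

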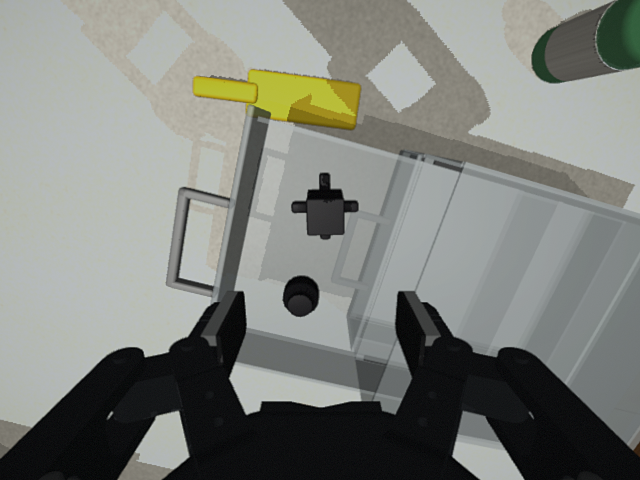

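```bash
python3 -c "
from h import *
im=cv2.imread('pics/w8.png');im=np.clip(im.astype(float)*2.2,0,255).astype(np.uint8)
zoom('pics/w8z.png',im,280,165,370,250,8)"
```

```text
(no output)
```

View pics/w8z.png

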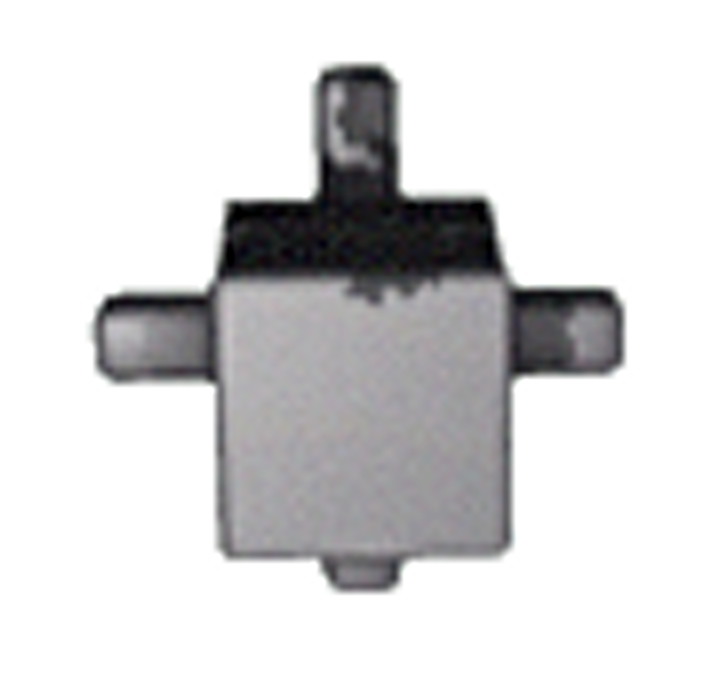

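```bash
python3 -c "
from h import *
c=np.load('c8.npy',allow_pickle=True).item(); f=lambda x,y:(280+(x+.5)/8-.5,165+(y+.5)/8-.5)
q=onz(c,[f(219,280),f(505,280),f(510,553),f(222,553)],.170);print(q.round(4),q.mean(0),[np.linalg.norm(q[i]-q[i-1]).round(4) for i in range(4)])
for i,j in((0,1),(3,2),(3,0),(2,1)): print(np.degrees(np.arctan2(*(q[j]-q[i])[[1,0]])))
a=onz(c,[f(98,338),f(622,330)],.121);print(a.mean(0),np.linalg.norm(a[0]-a[1]),np.degrees(np.arctan2(*(a[1]-a[0])[[1,0]])))
plan(np.r_[q.mean(0)[:2],.2])
"
```

```text
[[ 0.5023 -0.2065  0.17  ]
 [ 0.534  -0.1972  0.17  ]
 [ 0.5444 -0.2285  0.17  ]
 [ 0.5115 -0.2381  0.17  ]] [ 0.5230519  -0.21758308  0.17      ] [np.float64(0.0329), np.float64(0.033), np.float64(0.0329), np.float64(0.0343)]
16.305048466654586
16.313317480164123
106.21884388633804
108.44196693079368
[ 0.52320421 -0.21811814  0.121     ] 0.07057516786895607 17.19840863523963
t 10.85 pos [ 0.5184 -0.2194  0.3097] yaw(tool x) 106.2 tilt zdir [-1.e-03  2.e-04 -1.e+00] F [-0.3 -0.4  0. ] w 0.801 q [-0.53 -0.13  1.63 -0.    1.65 -0.82]
shift in tool axes [0.0004 0.005  0.1097] turn wz None
```

Call:
send_rows:
  steps:
    - [0,0.0035,0.033,0,0,0]
    - [0,0,0.033,0,0,0]
    - [0,0,0.033,0,0,0]
    - [0,0,0.033,0,0,0]
    - [0,0,0.02,0,0,0]
    - [0,0,0.01,0,0,0]
    - [0,0,0,0,0,0]

```text
time: 11.72
tool_pos: [0.5225, -0.2184, 0.1484]
tool_rot: [0.0, 0.6, 0.8, 0.0]
contact_force: [0.3, 0.3, 0.6]
gripper_width: 0.8
```

```bash
python3 -c "
from h import *
plan([0.522,-0.219,0.14],106.2)
im=manip.grab_frame('wrist');cv2.imwrite('pics/w9.png',im)
zoom('pics/s9.png',manip.grab_frame('scene'),90,130,230,270,4)"
```

```text
t 11.725 pos [ 0.5225 -0.2184  0.1484] yaw(tool x) 106.21 tilt zdir [ 2.e-04 -2.e-04 -1.e+00] F [0.3 0.3 0.6] w 0.8 q [-0.53 -0.04  1.81 -0.    1.38 -0.81]
shift in tool axes [-0.0004 -0.0006  0.0084] turn wz 0.01
```

View pics/w9.png

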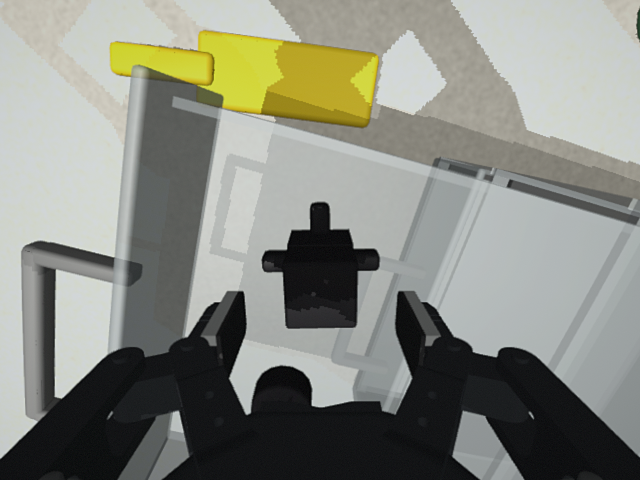

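View pics/s9.png

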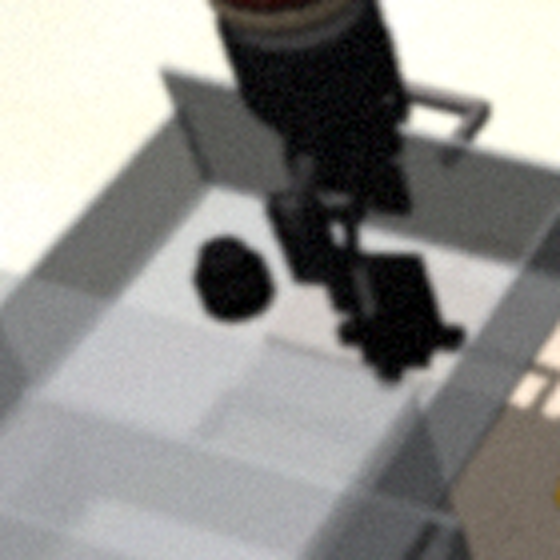

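Call:
send_rows:
  steps:
    - [0,0,0.015,0,0,0]
    - [0,0,0.01,0,0,0]
    - [0,0,0.004,0,0,0]
    - [0,0,0,0,0,0]

```text
time: 12.32
tool_pos: [0.5222, -0.2179, 0.1184]
tool_rot: [-0.001, 0.6, 0.8, -0.0]
contact_force: [0.1, -0.4, 0.1]
gripper_width: 0.798
```

Call:
send_rows:
  steps:
    - [0,0,0.003,0,0,0]
    - [0,0,0.003,0,0,0]
    - [0,0,0,0,0,0]

```text
time: 12.7
tool_pos: [0.5224, -0.218, 0.1129]
tool_rot: [-0.0, 0.6, 0.8, -0.0]
contact_force: [0.6, 0.8, 0.5]
gripper_width: 0.8
```

```bash
python3 -c "
from h import *
plan([0.522,-0.219,0.1],106.2)
im=manip.grab_frame('wrist');zoom('pics/w10.png',im,180,180,460,450,2.2)
zoom('pics/s10.png',manip.grab_frame('scene'),90,130,230,270,4)"
```

```text
t 12.7 pos [ 0.5224 -0.218   0.1129] yaw(tool x) 106.24 tilt zdir [-3.e-04  2.e-04 -1.e+00] F [0.6 0.8 0.5] w 0.8 q [-0.53 -0.01  1.84 -0.    1.31 -0.81]
shift in tool axes [-0.0008 -0.0007  0.0129] turn wz 0.04
```

View pics/w10.png

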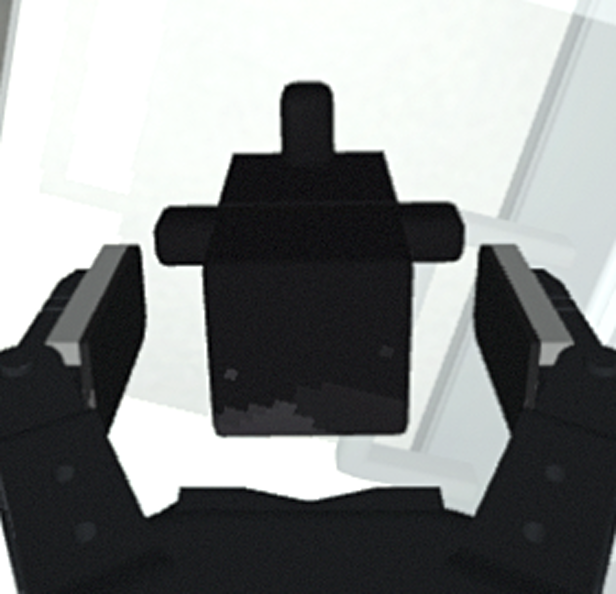

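View pics/s10.png

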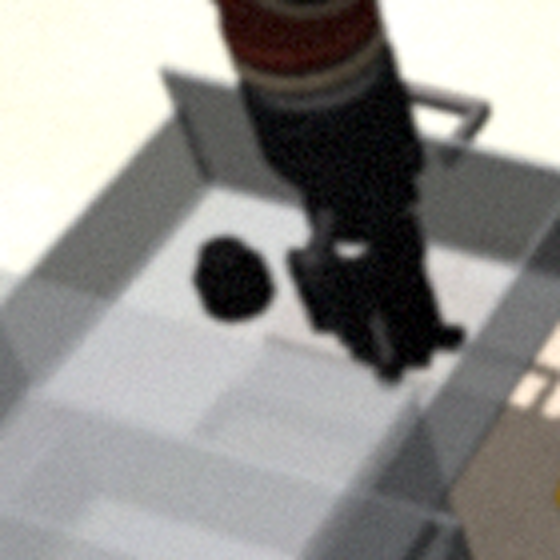

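Call:
send_rows:
  steps:
    - [0,0,0.003,0,0,0]
    - [0,0,0,0,0,0]

```text
time: 13.05
tool_pos: [0.5223, -0.218, 0.1097]
tool_rot: [-0.0, 0.6, 0.8, -0.0]
contact_force: [-0.0, 0.2, -0.3]
gripper_width: 0.806
```

Call:
send_rows:
  steps:
    - [0,0,0,0,0,0]
    - [0,0,0,0,0,0]
    - [0,0,0,0,0,0]
    - [0,0,0,0,0,0]
    - [0,0,0,0,0,0]
  grip: 0

```text
time: 13.68
tool_pos: [0.5228, -0.2182, 0.1104]
tool_rot: [0.0, 0.6, 0.8, 0.0]
contact_force: [-0.4, -0.7, 1.3]
gripper_width: 0.413
```

Call:
send_rows:
  steps:
    - [0,0,-0.01,0,0,0]
    - [0,0,-0.03,0,0,0]
    - [0,0,-0.05,0,0,0]
    - [0,0,-0.05,0,0,0]
    - [0,0,-0.05,0,0,0]
    - [0,0,0,0,0,0]
    - [0,0,0,0,0,0]

```text
time: 14.55
tool_pos: [0.5221, -0.2179, 0.2993]
tool_rot: [-0.001, 0.6, 0.8, -0.0]
contact_force: [-0.3, -0.3, -1.4]
gripper_width: 0.412
```

```bash
python3 -c "
from h import *
plan([0.545,0.167,0.30],73)
im=manip.grab_frame('wrist');zoom('pics/w11.png',im,180,180,460,450,2.2)
im=manip.grab_frame('top');cv2.imwrite('pics/t11.png',im)
im=manip.grab_frame('scene');cv2.imwrite('pics/s11.png',im)"
```

```text
t 14.55 pos [ 0.5221 -0.2179  0.2993] yaw(tool x) 106.24 tilt zdir [-1.1e-03  7.0e-04 -1.0e+00] F [-0.3 -0.3 -1.4] w 0.412 q [-0.53 -0.13  1.63  0.    1.63 -0.81]
shift in tool axes [ 0.3631  0.1296 -0.0005] turn wz 33.24
```

View pics/w11.png

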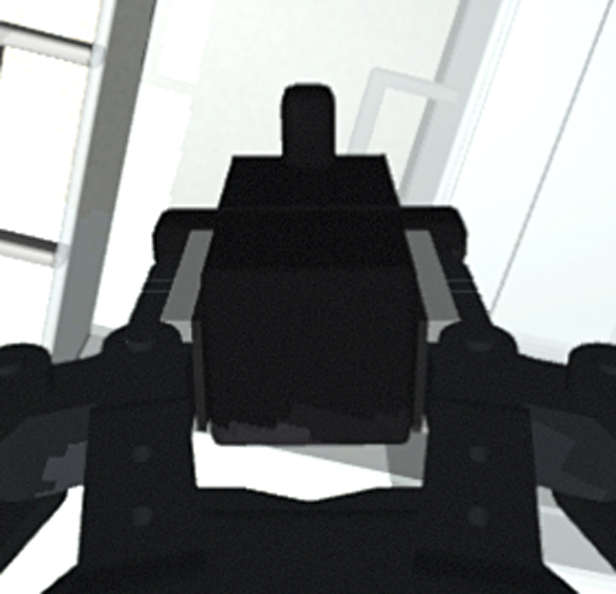

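View pics/s11.png

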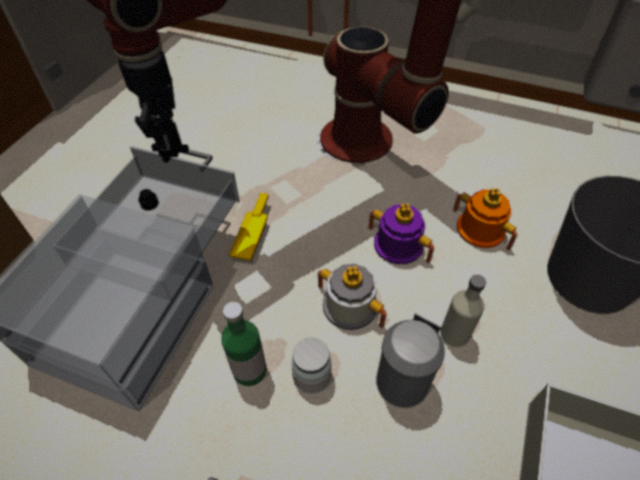

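Call:
send_rows:
  steps:
    - [0,0,0,0,0,8.3]
    - [0,0,0,0,0,8.3]
    - [0,0,0,0,0,8.3]
    - [0,0,0,0,0,8.3]
    - [0.02,-0.006,0,0,0,0]
    - [0.042,-0.013,0,0,0,0]
    - [0.05,-0.015,0,0,0,0]
    - [0.05,-0.015,0,0,0,0]

```text
time: 15.7
tool_pos: [0.5221, -0.0464, 0.2991]
tool_rot: [-0.001, 0.803, 0.596, -0.0]
contact_force: [0.6, 0.1, -1.2]
gripper_width: 0.414
```

Call:
send_rows:
  steps:
    - [0.05,-0.015,0,0,0,0]
    - [0.05,-0.015,0,0,0,0]
    - [0.03,-0.01,0,0,0,0]
    - [0,0,0,0,0,0]
    - [0,0,0,0,0,0]

```text
time: 16.32
tool_pos: [0.5221, 0.0872, 0.2995]
tool_rot: [-0.0, 0.803, 0.596, -0.001]
contact_force: [-0.4, -0.6, -2.1]
gripper_width: 0.413
```

```bash
python3 -c "
from h import *
plan([0.545,0.167,0.30],73)
c=manip.get_calibration('wrist');im=manip.grab_frame('wrist');cv2.imwrite('pics/w12.png',im)
np.save('c12.npy',c,allow_pickle=True)
c=manip.get_calibration('wrist');print(proj(c,[[.545,.167,.114]]))"
```

```text
t 16.325 pos [0.5221 0.0872 0.2995] yaw(tool x) 73.12 tilt zdir [-1.1e-03 -4.0e-04 -1.0e+00] F [-0.4 -0.6 -2.1] w 0.413 q [ 0.03 -0.21  1.71 -0.    1.64  0.32]
shift in tool axes [ 0.083  -0.0012 -0.0006] turn wz 0.12
[[318.03048972 124.45949698]]
```

View pics/w12.png

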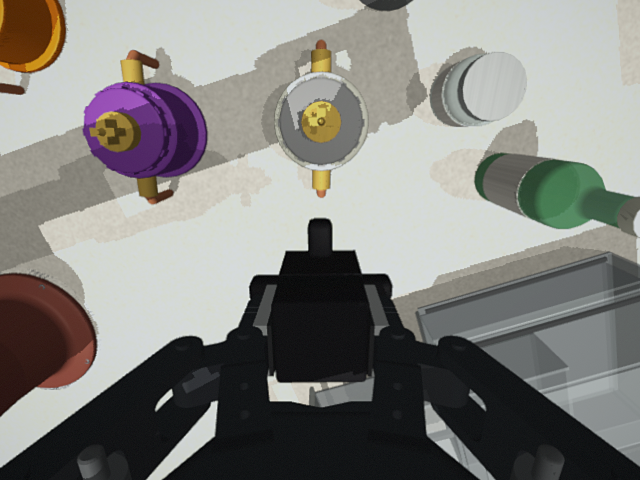

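Call:
send_rows:
  steps:
    - [0,0,0.03,0,0,0]
    - [0,0,0.03,0,0,0]
    - [0,0,0.02,0,0,0]
    - [0,0,0,0,0,0]
    - [0,0,0,0,0,0]

```text
time: 17.0
tool_pos: [0.5233, 0.0869, 0.2214]
tool_rot: [0.001, 0.804, 0.595, 0.001]
contact_force: [-0.4, 0.4, -0.8]
gripper_width: 0.412
```

```bash
python3 -c "
from h import *
plan([0.545,0.167,0.22],73)
c=manip.get_calibration('wrist');im=manip.grab_frame('wrist');cv2.imwrite('pics/w13.png',im)
np.save('c13.npy',c,allow_pickle=True)
zoom('pics/w13z.png',im,280,80,360,150,9)"
```

```text
t 17.0 pos [0.5233 0.0869 0.2214] yaw(tool x) 73.01 tilt zdir [ 0.0019  0.     -1.    ] F [-0.4  0.4 -0.8] w 0.412 q [ 0.02 -0.18  1.82 -0.    1.51  0.32]
shift in tool axes [ 0.083  -0.0027  0.0015] turn wz 0.01
```

View pics/w13z.png

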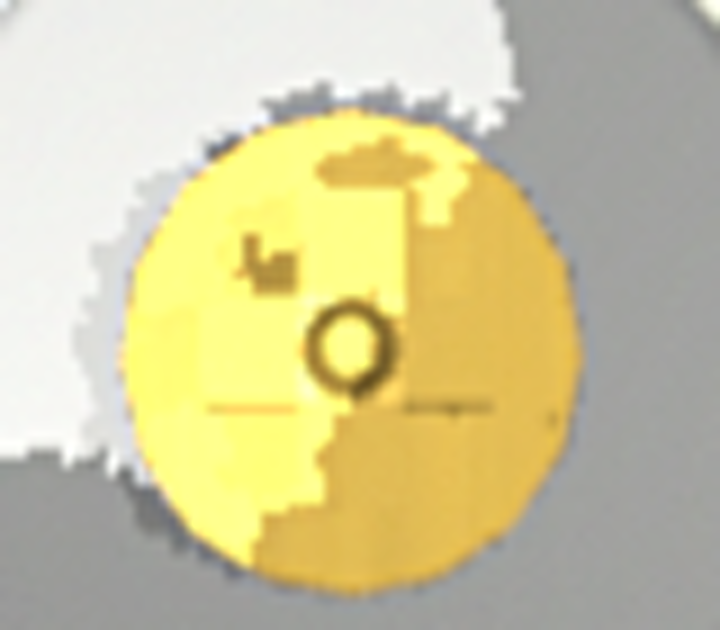

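```bash
python3 -c "
from h import *
c=np.load('c13.npy',allow_pickle=True).item(); f=lambda x,y:(280+(x+.5)/9-.5,80+(y+.5)/9-.5)
im=cv2.imread('pics/w13.png');h=cv2.cvtColor(im,cv2.COLOR_BGR2HSV)
m=((h[...,0]>15)&(h[...,0]<35)&(h[...,1]>90)).astype(np.uint8);m[:80]=0;m[150:]=0;m[:,:285]=0;m[:,355:]=0
k=max(cv2.findContours(m,0,2)[0],key=cv2.contourArea);e=cv2.fitEllipse(k);print(e)
print('collar',onz(c,[e[0]],.114),[onz(c,[f(124,350)],.114)-onz(c,[f(580,350)],.114)])
print('nose',onz(c,[f(350,347)],.142), onz(c,[f(350,347)],.134))
q=onz(c,[f(207,408),f(495,407),f(405,190),f(405,300)],.134);print(q.round(4),np.linalg.norm(q[0]-q[1]),np.degrees(np.arctan2(*(q[1]-q[0])[[1,0]])),np.degrees(np.arctan2(*(q[2]-q[3])[[1,0]])))
plan(np.r_[onz(c,[e[0]],.114)[0,:2],.18],73)
t=manip.get_calibration('top');im=cv2.imread('pics/top0.png');h=cv2.cvtColor(im,cv2.COLOR_BGR2HSV)
m=((h[...,0]>12)&(h[...,0]<35)&(h[...,1]>110)).astype(np.uint8);m[:210]=0;m[236:]=0;m[:,:262]=0;m[:,288:]=0
k=max(cv2.findContours(m,0,2)[0],key=cv2.contourArea);e=cv2.fitEllipse(k);print('top',e,onz(t,[e[0]],.114))
"
```

```text
((318.51470947265625, 118.81451416015625), (49.79308319091797, 52.777286529541016), 0.13224995136260986)
collar [[0.54806406 0.16959136 0.114     ]] [array([[-0.03752413,  0.01144156,  0.        ]])]
nose [[0.5479466  0.16913909 0.142     ]] [[0.54800865 0.16941425 0.134     ]]
[[0.5357 0.1683 0.134 ]
 [0.5578 0.1617 0.134 ]
 [0.5556 0.1794 0.134 ]
 [0.5532 0.1715 0.134 ]] 0.023086186193261457 -16.76985589319827 73.24256959864572
t 17.05 pos [0.5235 0.087  0.2219] yaw(tool x) 73.02 tilt zdir [ 2.7e-03  1.0e-04 -1.0e+00] F [-0.6  0.4 -2.1] w 0.421 q [ 0.02 -0.19  1.82  0.    1.51  0.32]
shift in tool axes [ 0.0861 -0.0008  0.042 ] turn wz 0.02
top ((273.84136962890625, 221.3719482421875), (16.683486938476562, 17.261516571044922), 131.52249145507812) [[0.5454203  0.16751893 0.114     ]]
```

Call:
send_rows:
  steps:
    - [0.02,-0.001,0,0,0,0]
    - [0.03,0,0,0,0,0]
    - [0.025,0,0,0,0,0]
    - [0.0105,0,0,0,0,0]
    - [0,0,0,0,0,0]
    - [0,0,0,0,0,0]

```text
time: 17.8
tool_pos: [0.5466, 0.1689, 0.2202]
tool_rot: [0.0, 0.804, 0.595, -0.0]
contact_force: [0.0, -1.1, -1.1]
gripper_width: 0.416
```

```bash
python3 -c "
from h import *
plan([0.548,0.1694,0.15],73.1)
im=manip.grab_frame('wrist');cv2.imwrite('pics/w14.png',im)
im=manip.grab_frame('scene');zoom('pics/s14.png',im,290,150,450,350,3)
plan([0.548,0.1694,0.15],73.1)"
```

```text
t 17.8 pos [0.5466 0.1689 0.2202] yaw(tool x) 73.02 tilt zdir [ 1.e-04 -3.e-04 -1.e+00] F [ 0.  -1.1 -1.1] w 0.416 q [ 0.17 -0.08  1.72 -0.    1.5   0.47]
shift in tool axes [0.001  0.0012 0.0702] turn wz -0.08
t 17.9 pos [0.5465 0.1686 0.2202] yaw(tool x) 72.99 tilt zdir [ 1.e-04 -1.e-04 -1.e+00] F [-0.7 -0.2 -1.4] w 0.414 q [ 0.17 -0.08  1.72 -0.    1.5   0.47]
shift in tool axes [0.0012 0.0012 0.0702] turn wz -0.11
```

View pics/s14.png

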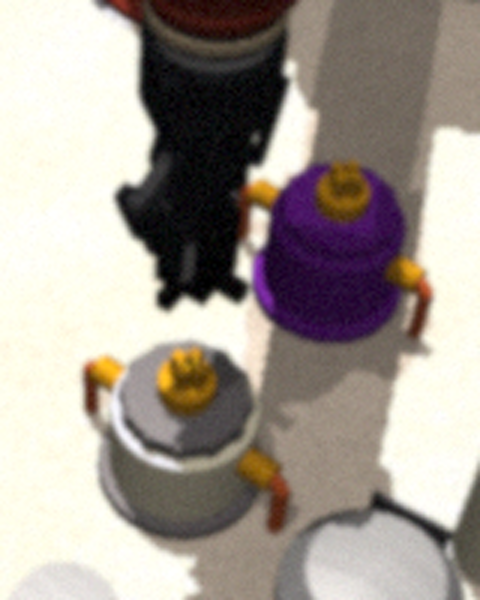

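View pics/w14.png

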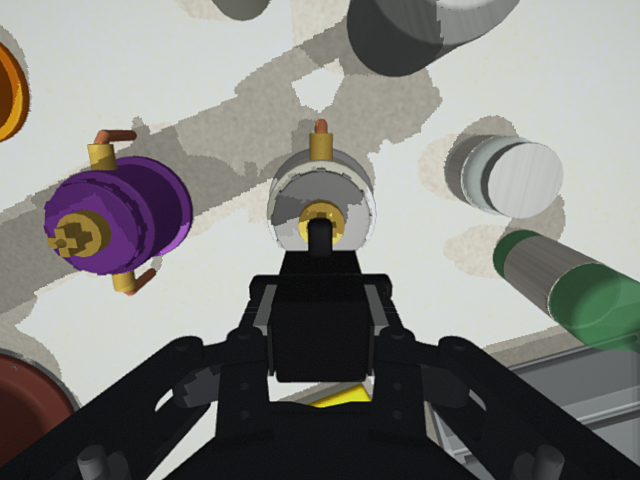

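```bash
python3 -c "
from h import *
c=manip.get_calibration('wrist')
im=cv2.imread('pics/w14.png');h=cv2.cvtColor(im,cv2.COLOR_BGR2HSV)
m=((h[...,0]>12)&(h[...,0]<35)&(h[...,1]>90)).astype(np.uint8);m[:190]=0;m[250:]=0;m[:,:290]=0;m[:,355:]=0
k=max(cv2.findContours(m,0,1)[0],key=cv2.contourArea)[:,0]
# keep only outer arc points
k=np.array([p for p in k if p[1]<240 and not(306<p[0]<334 and p[1]>212)])
w=onz(c,k,.114)[:,:2]
A=np.c_[2*w,np.ones(len(w))];s=np.linalg.lstsq(A,(w**2).sum(1),rcond=None)[0];print(s[:2],np.sqrt(s[2]+s[:2]@s[:2]),len(k))
st=manip.state();R=Rt(st);print('tool-frame',(R.T@(np.r_[s[:2],.114]-st['tool_pos'])).round(4))
# handle arm +x tip and hub foot in image -> tool coords
A_,b=rel()
def px(x,y,z): 
    X=A_@np.array([x,y,z])+b; return cv2.projectPoints(X[None],np.zeros(3),np.zeros(3),c['K'],c['distortion'])[0].ravel().round(1)
print('arm tip top edge',px(.036,0,-.0105),px(.036,-.006,-.0175),px(.036,.006,-.0175),'side arms',px(0,.036,-.0175),px(0,-.036,-.0175))
zoom('pics/w14z.png',np.clip(im.astype(float)*1.8,0,255),240,205,400,390,4)
"
```

```text
[0.54856446 0.17088883] 0.01948951563324593 99
tool-frame [0.0028 0.0013 0.1062]
arm tip top edge [319.  220.6] [306.  224.4] [332.  224.4] side arms [391.7 294.6] [246.3 294.6]
```

View pics/w14z.png

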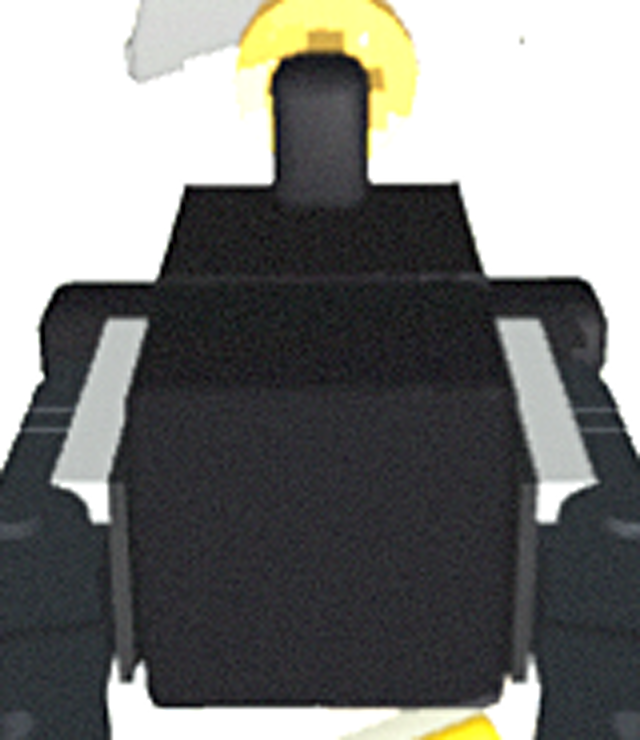

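Call:
send_rows:
  steps:
    - [0.0013,0.001,0.02,0,0,0]
    - [0,0,0.03,0,0,0]
    - [0,0,0.02,0,0,0]
    - [0,0,0.01,0,0,0]
    - [0,0,0.005,0,0,0]
    - [0,0,0,0,0,0]
    - [0,0,0,0,0,0]

```text
time: 18.77
tool_pos: [0.5487, 0.1703, 0.1363]
tool_rot: [0.0, 0.804, 0.595, 0.001]
contact_force: [-0.2, -0.0, -0.8]
gripper_width: 0.415
```

```bash
python3 -c "
from h import *
plan([0.548,0.1694,0.1105],73.1)
im=manip.grab_frame('wrist');cv2.imwrite('pics/w15.png',im);zoom('pics/w15z.png',im,240,150,400,290,5)
im=manip.grab_frame('scene');zoom('pics/s15.png',im,290,200,430,340,5)"
```

```text
t 18.775 pos [0.5487 0.1703 0.1363] yaw(tool x) 73.04 tilt zdir [ 1.9e-03  3.0e-04 -1.0e+00] F [-0.2 -0.  -0.8] w 0.415 q [ 0.17 -0.01  1.8   0.    1.35  0.47]
shift in tool axes [-0.0011 -0.0004  0.0258] turn wz -0.06
```

View pics/s15.png

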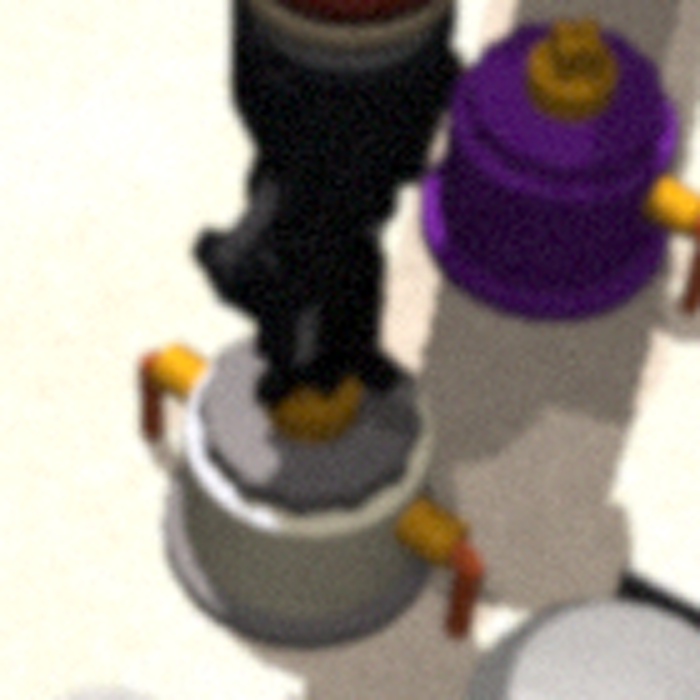

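View pics/w15z.png

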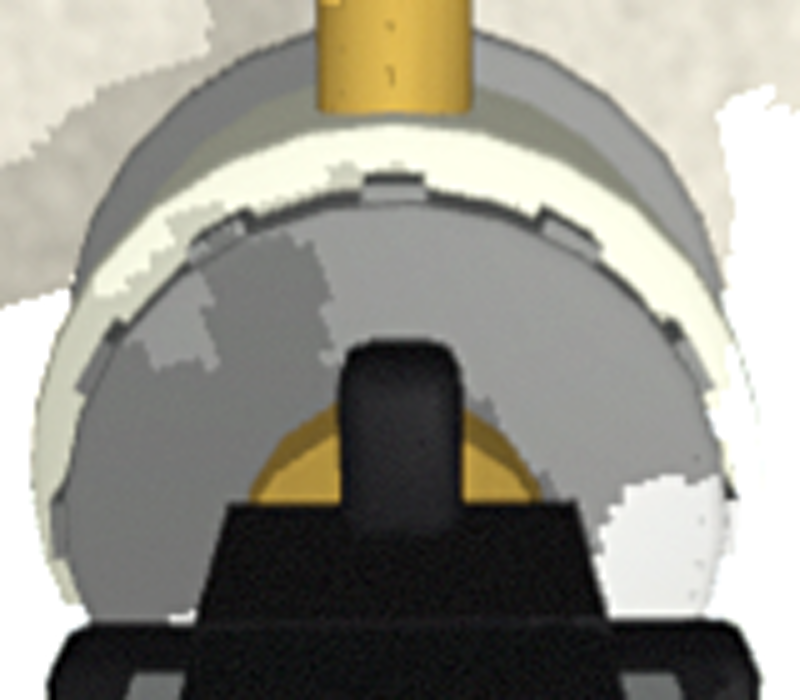

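Call:
send_rows:
  steps:
    - [0,-0.0006,0.003,0,0,0]
    - [0,0,0.003,0,0,0]
    - [0,0,0.002,0,0,0]
    - [0,0,0,0,0,0]

```text
time: 19.38
tool_pos: [0.5471, 0.1703, 0.1267]
tool_rot: [-0.0, 0.804, 0.595, -0.0]
contact_force: [0.6, -0.7, -0.9]
gripper_width: 0.415
```

Call:
send_rows:
  steps:
    - [0,0,0.002,0,0,0]
    - [0,0,0,0,0,0]

```text
time: 19.62
tool_pos: [0.5473, 0.1703, 0.1249]
tool_rot: [-0.0, 0.804, 0.595, -0.0]
contact_force: [0.7, -0.7, -0.8]
gripper_width: 0.418
```

Call:
send_rows:
  steps:
    - [0,0,0.003,0,0,0]
    - [0,0,0.003,0,0,0]
    - [0,0,0.003,0,0,0]
    - [0,0,0.003,0,0,0]
    - [0,0,0,0,0,0]

```text
time: 20.25
tool_pos: [0.5471, 0.1704, 0.1126]
tool_rot: [-0.0, 0.804, 0.595, -0.0]
contact_force: [0.3, -0.5, -1.6]
gripper_width: 0.411
```

Call:
send_rows:
  steps:
    - [0,0,0.002,0,0,0]
    - [0,0,0,0,0,0]
    - [0,0,0,0,0,0]

```text
time: 20.62
tool_pos: [0.5473, 0.1703, 0.1111]
tool_rot: [-0.0, 0.804, 0.595, -0.0]
contact_force: [0.3, 0.0, -1.8]
gripper_width: 0.414
```

Call:
send_rows:
  steps:
    - [0,0,0.002,0,0,0]
    - [0,0,0,0,0,0]
    - [0,0,0,0,0,0]

```text
time: 21.0
tool_pos: [0.5476, 0.1703, 0.1097]
tool_rot: [0.0, 0.804, 0.595, 0.0]
contact_force: [-1.5, -1.0, 3.2]
gripper_width: 0.415
```

Call:
send_rows:
  steps:
    - [0,0,0.002,0,0,0]
    - [0,0,0,0,0,0]
    - [0,0,0,0,0,0]

```text
time: 21.38
tool_pos: [0.5476, 0.1703, 0.1073]
tool_rot: [0.0, 0.804, 0.595, 0.0]
contact_force: [-1.2, -0.6, 3.7]
gripper_width: 0.415
```

Call:
send_rows:
  steps:
    - [0,0,0.003,0,0,0]
    - [0,0,0,0,0,0]
    - [0,0,0,0,0,0]

```text
time: 21.75
tool_pos: [0.5476, 0.1703, 0.1043]
tool_rot: [0.0, 0.804, 0.595, 0.0]
contact_force: [-2.7, -1.4, 5.1]
gripper_width: 0.418
```

```bash
python3 -c "
from h import *
plan([0.548,0.1694,0.1],73.1)
im=manip.grab_frame('wrist');cv2.imwrite('pics/w16.png',im);zoom('pics/w16z.png',im,240,150,400,290,5)
im=manip.grab_frame('scene');zoom('pics/s16.png',im,290,200,430,340,5)"
```

```text
t 21.75 pos [0.5476 0.1703 0.1043] yaw(tool x) 73.03 tilt zdir [ 5.e-04  0.e+00 -1.e+00] F [-2.7 -1.4  5.1] w 0.418 q [ 0.17  0.02  1.83 -0.    1.3   0.47]
shift in tool axes [-0.0008  0.0007  0.0043] turn wz -0.07
```

View pics/s16.png

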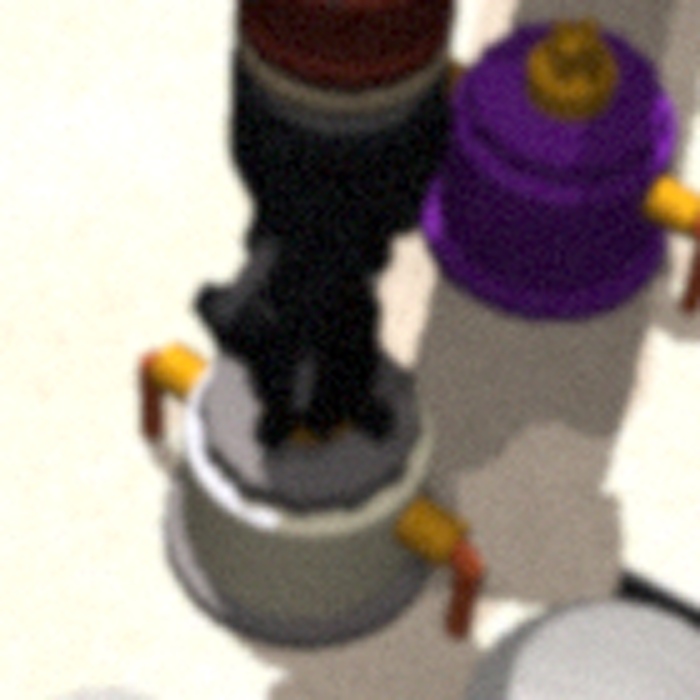

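View pics/w16z.png

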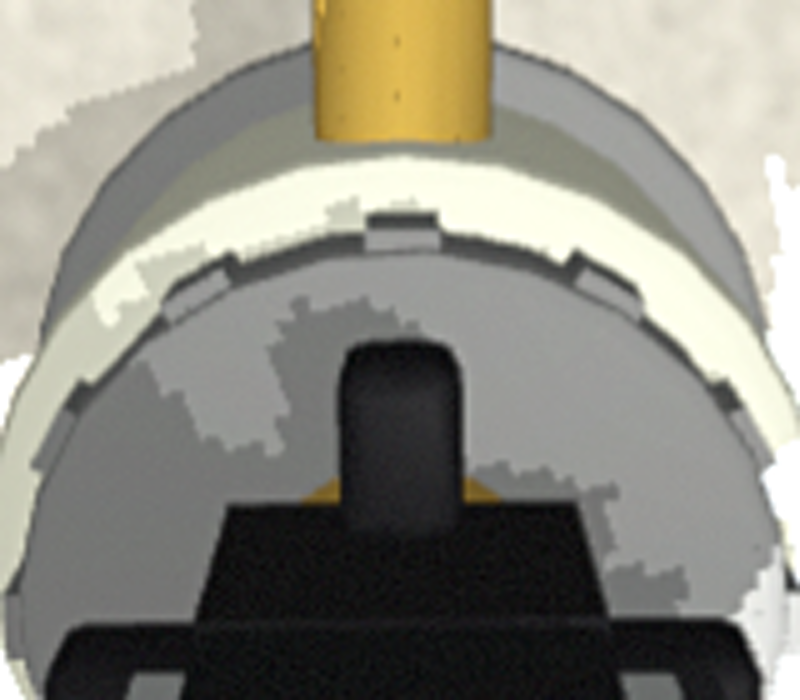

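Call:
send_rows:
  steps:
    - [0,0,0.002,0,0,0]
    - [0,0,0,0,0,0]
    - [0,0,0,0,0,0]

```text
time: 22.22
tool_pos: [0.5476, 0.1703, 0.1025]
tool_rot: [0.0, 0.804, 0.595, 0.0]
contact_force: [-1.0, -1.6, 4.9]
gripper_width: 0.417
```

Call:
send_rows:
  steps:
    - [0,0,0.002,0,0,0]
    - [0,0,0,0,0,0]
    - [0,0,0,0,0,0]

```text
time: 22.6
tool_pos: [0.5476, 0.1703, 0.1007]
tool_rot: [0.0, 0.804, 0.595, 0.0]
contact_force: [-2.9, -2.1, 6.3]
gripper_width: 0.413
```

Call:
send_rows:
  steps:
    - [0,0,0.002,0,0,0]
    - [0,0,0,0,0,0]
    - [0,0,0,0,0,0]

```text
time: 22.98
tool_pos: [0.5477, 0.1704, 0.1003]
tool_rot: [0.0, 0.804, 0.595, 0.0]
contact_force: [-5.7, -1.9, 14.2]
gripper_width: 0.413
```

Call:
send_rows:
  steps:
    - [0,0,0.002,0,0,0]
    - [0,0,0,0,0,0]
    - [0,0,0,0,0,0]
    - [0,0,0,0,0,0]

```text
time: 23.48
tool_pos: [0.5478, 0.1705, 0.1002]
tool_rot: [0.0, 0.804, 0.595, -0.0]
contact_force: [-9.6, -3.2, 22.8]
gripper_width: 0.415
```

```bash
python3 -c "
from h import *
plan([0.548,0.1694,0.1],73.1)
im=manip.grab_frame('top');cv2.imwrite('pics/t17.png',im)
im=manip.grab_frame('scene');cv2.imwrite('pics/s17.png',im)
im=manip.grab_frame('wrist');cv2.imwrite('pics/w17.png',im)
plan([0.548,0.1694,0.1],73.1)"
```

```text
t 23.475 pos [0.5478 0.1705 0.1002] yaw(tool x) 73.05 tilt zdir [ 1.e-04 -2.e-04 -1.e+00] F [-9.6 -3.2 22.8] w 0.415 q [ 0.17  0.02  1.83 -0.    1.29  0.47]
shift in tool axes [-0.0009  0.0005  0.0002] turn wz -0.05
t 23.625 pos [0.5478 0.1704 0.1003] yaw(tool x) 73.05 tilt zdir [ 1.e-04 -2.e-04 -1.e+00] F [-11.2  -4.   22.1] w 0.408 q [ 0.17  0.02  1.83 -0.    1.29  0.47]
shift in tool axes [-0.0009  0.0005  0.0003] turn wz -0.05
```

View pics/t17.png

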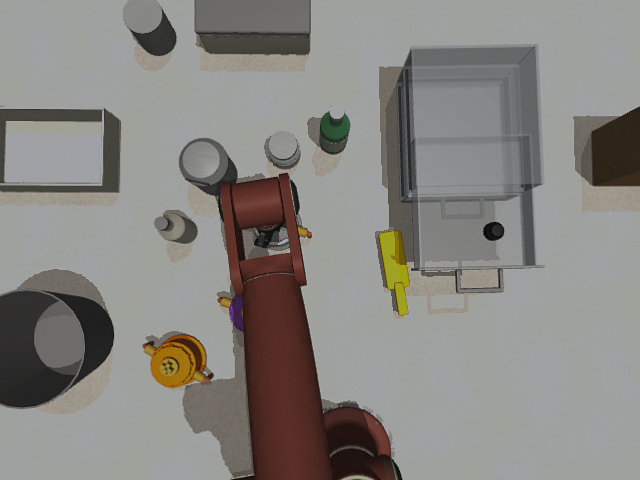

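View pics/s17.png

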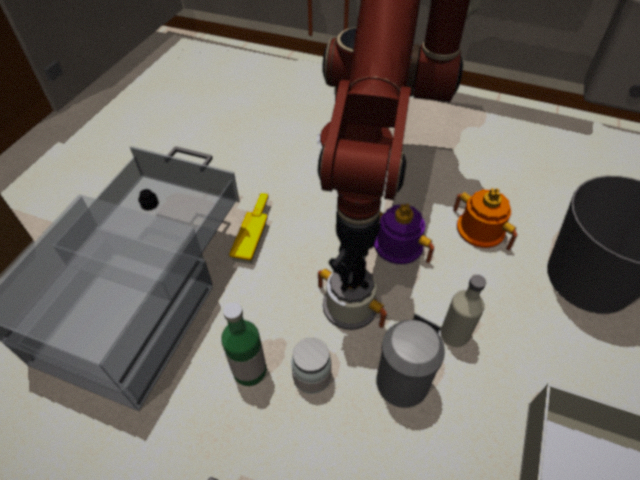

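View pics/w17.png

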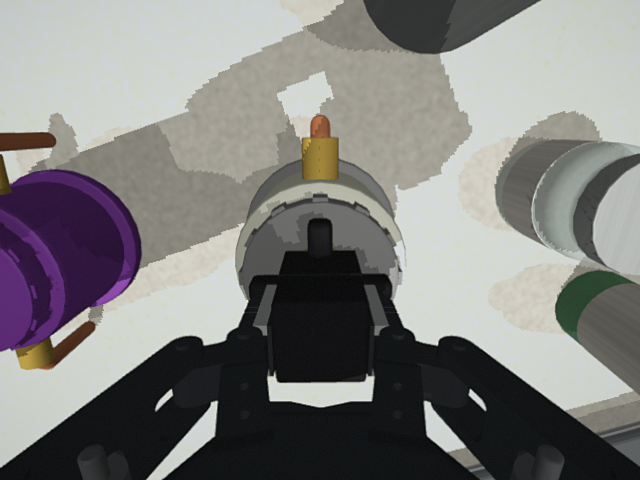

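```bash
python3 -c "
from h import *
manip.job_done()
plan([0.548,0.1694,0.1],73.1)"
```

```text
the job is handed in; nothing more can be done
the job is handed in; nothing more can be done
```

The job is done as asked and handed in at about 23.6 s of the 54 s allowed. The upper drawer is out, and the handle is on the stem, pressed down and still gripped.

- **Drawer:** I pulled it out until the pull force rose to about 34 N at the stop, roughly 0.169 m of travel. The last top picture shows it still out. My first grip on the bar closed above it without moving anything. I went about 18 mm lower and it held.
- **Handle:** I gripped it by the hub, turned it about 33° to line up with the splines, and slid it down with no jamming force. Contact with the collar came at the expected height (TCP z 0.110).
- **Stem:** It went down about 10 mm, and then the force jumped from about 6 N to 22 N with no further travel, which fits the lower stop.
- **Surroundings:** In the last pictures the brush, bottle, jar and canister look unmoved, as do the round knob and the orange filter. The arm hides most of the purple one in the top view, but it looks unmoved in the scene view.

**Disagreements:**
- The wrist and top cameras differed by about 3 mm on positions; I used the wrist values.
- The fingertips seemed about 20–25 mm farther back than the reported TCP.
- A side force of about 11 N remained while pressing.

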